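# Load the perfumer's bench filter and set out its bottles

### The job

Get the bench filter ready for a run: lift the end cap off the base and rest it upright on the round cork mat, stack every filter cell face down on the base's spigot, one on another and each fully home, and put the end cap back on top, fully home. Also drop every open aluminium bottle upright into its own pocket of the white receiving block, and do not knock over or push away the amber and glass ware that stands about.

Things in the scene. Friction and masses are not known exactly. Their poses are not given: they have to be found in the camera images.
- filter_base: steel base of the bench filter, fixed: disc 120 mm across and 20 mm high with a low drain pipe reaching 91 mm out from the axis, and on top a centring spigot 34 mm across and 11 mm high, its last 4 mm chamfered. Origin: centre of the underside on the bench, z up
- seat (a point): point on the axis of the base, on its top face at the foot of the spigot (20 mm above the bench), where the face of the first cell comes to rest
- end_cap: steel end cap of the filter, at the start seated on the base's spigot: flange 90 mm across and 13 mm thick with the same recess in its face (37 mm across, 13 mm deep), a low dome to 26 mm height, and on top a black upright grip 30 mm across from 26 to 68 mm height. Origin: centre of the underside, z up. 0.28 to 0.44 kg
- cell0: filter cell (2 or 3 present, alike): aluminium hub, flange 90 mm wide, 13 thick; drum 50 mm wide from 13 to 36 mm height (grip here); top spigot 34 mm wide, 36 to 47 mm, last 4 mm chamfered. Recess in the face below, 37 mm wide, 13 deep, fits the spigot of base or cell (1.5 mm play all round). Each seated cell adds 36 mm. Origin: centre of underside, z up; starts on its face. 0.24-0.38 kg
- cell1: filter cell (2 or 3 present, alike): aluminium hub, flange 90 mm wide, 13 thick; drum 50 mm wide from 13 to 36 mm height (grip here); top spigot 34 mm wide, 36 to 47 mm, last 4 mm chamfered. Recess in the face below, 37 mm wide, 13 deep, fits the spigot of base or cell (1.5 mm play all round). Each seated cell adds 36 mm. Origin: centre of underside, z up; starts on its face. 0.24-0.38 kg
- cell2: filter cell (2 or 3 present, alike): aluminium hub, flange 90 mm wide, 13 thick; drum 50 mm wide from 13 to 36 mm height (grip here); top spigot 34 mm wide, 36 to 47 mm, last 4 mm chamfered. Recess in the face below, 37 mm wide, 13 deep, fits the spigot of base or cell (1.5 mm play all round). Each seated cell adds 36 mm. Origin: centre of underside, z up; starts on its face. 0.24-0.38 kg
- bottle0: empty open aluminium bottle, standing upright, absent in some starts (2 or 3 present), all alike: body 40 mm across up to 76 mm height, shoulder, neck 20 mm across from 88 to the top at 105 mm; 0.08 to 0.13 kg. Origin: centre of the underside, z up
- bottle1: empty open aluminium bottle, standing upright, absent in some starts (2 or 3 present), all alike: body 40 mm across up to 76 mm height, shoulder, neck 20 mm across from 88 to the top at 105 mm; 0.08 to 0.13 kg. Origin: centre of the underside, z up
- bottle2: empty open aluminium bottle, standing upright, absent in some starts (2 or 3 present), all alike: body 40 mm across up to 76 mm height, shoulder, neck 20 mm across from 88 to the top at 105 mm; 0.08 to 0.13 kg. Origin: centre of the underside, z up
- mat: round cork mat, 116 mm across, 1 mm thick and flat on the bench (it can be taken as part of the bench: things on it rest at bench height). Origin: its centre
- block: white plastic receiving block, fixed: 80 mm (its x) by 230 mm (its y), 40 mm high, with a row of three round pockets along its y, 75 mm apart, each 47 mm across and 30 mm deep (floor 10 mm above the bench). Origin: centre of the underside
- block_hole0 (a point): centre of the mouth of pocket 0 of the block, 40 mm above the bench
- block_hole1 (a point): centre of the mouth of pocket 1 of the block, 40 mm above the bench
- block_hole2 (a point): centre of the mouth of pocket 2 of the block, 40 mm above the bench
- amber_dropper: amber glass dropper bottle with black collar and rubber teat, 44 mm across, 105 mm high, standing among the parts; not part of the job. Origin: centre of the underside
- amber_tall: amber dropper bottle, 52 mm across, 125 mm high, standing at the edge of the work area; not part of the job. Origin: centre of the underside
- amber_pair: amber dropper bottle, 44 mm across, 105 mm high, standing at the edge of the work area; not part of the job. Origin: centre of the underside
- cream_jar: amber jar with black lid, 72 mm across, 60 mm high, standing at the edge of the work area; not part of the job. Origin: centre of the underside
- beaker: glass beaker, 68 mm across, 85 mm high, standing at the edge of the work area; not part of the job. Origin: centre of the underside
- flask: clear bottle with white cap, 48 mm across, 110 mm high, standing at the edge of the work area; not part of the job. Origin: centre of the underside
Things that resemble listed ones, but are neither listed nor needed, are in the scene too. What is shaped like the cell2 but pink or purple is not meant.

How it is judged:
By the outcome, as a careful person would: the job done as asked, in the order asked, and still so for the second after the job is handed in, with the robot touching nothing.
Of cell0, cell1, cell2 only 2 to 3 are there at a start; the rules pass over those that are not, and their reading is None.
Of bottle0, bottle1, bottle2 only 2 to 3 are there at a start; the rules pass over those that are not, and their reading is None.
At some moment in a run one of cell0, cell1, cell2, end_cap may be knocked a few centimetres aside while the robot is not near it.
It also fails if it takes over 208 s, if anything falls off the work surface, if the arm or the gripper's body presses on something with over 40 N, if the wrist force passes 120 N, or if a joint passes its speed limit or range.

### The arm

A 6-joint arm with a two-finger parallel gripper is mounted at the origin on the work surface. World frame = base frame: x ahead of the robot, y to its left, z up, the work surface at z = 0. Lengths are in m, angles in degrees, forces in N, time in s.
With the tool pointing down it reaches from about 0.4 to 0.825 m from the base axis. Payload 7 kg.
Tool frame: the origin (TCP) lies at the centre of the arm's flange, where the gripper is bolted on; the fingertips stand 178 mm ahead of it and the grasp point (between the pads) lies 159 mm ahead of it; x points along the fingers, y is the direction in which the jaws open and shut, and the axes are right-handed (so a half turn about x gives the same grasp; the last joint's range is limited). The gripper opens to 88 mm and grips with 3 to 60 N. Pads are 19 mm wide; open, the fingers measure 130 mm over their backs; the gripper's body (78 mm by 193 mm) begins 47 mm behind the grasp point.
Start: joints at [81.137, 20.546, 0.682, 0, -70.136, -16.507], TCP at [0.289, 0.61, 0.405] pointing down, gripper open.
Joint ranges: [-176.03, 176.03], [-82.01, 121.73], [-58.28, 71.71], [-173.87, 95.51], [-174.79, -0.11], [-173.66, 173.66]. Speed limits (degrees/s): [136.94, 136.94, 172.46, 180, 180, 180].

### API

Orientations are given as [roll, pitch, yaw] about the fixed x, y, z axes, in that order (R = Rz(yaw) Ry(pitch) Rx(roll)).
In Python, from plant import ctrl gives the robot as it stands. The module is installed in compiled form; this text tells all that it offers.
- The arm moves only by the shell command python3 -m inch 'ROWS'. ROWS is JSON, one flat list of numbers, 7 for each row, row after row: the shift along the tool's x, y, z in m, then the turn, a rotation vector about the tool's x, y, z in degrees, then the finger opening in m, from 0 to 0.0876. In form: [dx, dy, dz, rx, ry, rz, hand, dx, dy, dz, rx, ry, rz, hand, ...]. A call has 1 to 20 rows; each row shifts and turns the pose as measured when the row begins, along the tool's axes as they then stand; what a row does not reach is not made up. A row lasts 1/8 s, in which the tool goes at most 62.5 mm and 10.7 degrees, less where a joint would pass 70% of its speed; a pose out of reach is approached as far as the arm can. A call with a gripper value outside its range is refused whole. The fingers move at their own pace and stop on an object; the grip force is fixed at half the most. Time passes only in rows, so rows that do not move let the fingers close. It gives the time, the measured TCP pose, the force and the opening at its end, in the units of the state.
- ctrl.get_obs(): the state, without advancing time (a new reading comes with each control period).
- ctrl.snapshot(name): name is "scene" or "side" or "wrist"; returns a dict with "color" (480x640x3 uint8, red, green, blue), "depth" (480x640 float32, m along the optical axis (not along the pixel's ray), 0 where there is no reading), "K" (3x3 intrinsics, pixels), "position" and "attitude" of the camera in the world; the wrist camera has in their place "hand_eye" (4x4, takes a point from camera to tool coordinates, whose origin is the TCP and whose axes are the tool frame's). Camera axes: x right, y up, looking along -z (the intrinsics and any distortion apply to the point x, -y, -z); pixel columns grow to the right and rows downward; lengths in m; the calibration is good to about 2 mm. A picture is of the moment at which its call begins: read the wrist's pose just before it.
- ctrl.close_job(): hands the job in, once; it reports no verdict.
The state is a dict: "clock": time; "joint_pos": joint angles; "qvel": joint speeds; "tau": joint torques, N m; "tool_pos": TCP position; "orientation": TCP orientation; "force": force on the tool from outside, world axes, zero at the start; "moment": the same for the moment, N m; "opening": finger opening in m.
Only numpy, scipy, OpenCV 4.12 (cv2) and the standard library are available. Lean on these libraries where they do the work, as an engineer would, in place of code of your own. Each camera call takes 0.05 s, during which the arm holds its last target.

## Working session

There is one attempt and no reset: what is moved stays moved. The work goes in short steps, Python scripts to look and compute and a shell command to move; the robot and the scene stay as the last step left them, time stands still between calls to the robot, and variables do not carry over. Pictures are saved under pics/ and viewed, and the job is handed in when it is done.

```bash
mkdir -p pics; ls
python3 - <<'E'
from plant import ctrl
import cv2,numpy as np
o=ctrl.get_obs()
for k,v in o.items(): print(k,np.round(v,3))
for n in ("scene","side","wrist"):
    s=ctrl.snapshot(n)
    cv2.imwrite(f"pics/a_{n}.png",s["color"][:,:,::-1])
    for k in s:
        if k not in("color","depth"): print(n,k,np.round(s[k],4).tolist() if not isinstance(s[k],str) else s[k])
    np.savez(f"a_{n}.npz",**s)
E
```

```text
pics
clock 0.0
joint_pos [ 8.1137e+01  2.0591e+01  6.3300e-01 -1.8000e-02 -7.0139e+01 -1.6505e+01]
qvel [-0.124  0.119 -0.028 -0.029 -0.092 -0.058]
tau [-0.0000e+00 -5.8273e+01  2.9306e+01  6.9970e+00  7.0000e-03 -0.0000e+00]
tool_pos [0.289 0.61  0.404]
orientation [  96.794   89.902 -108.58 ]
force [-0.032  0.601 -0.562]
moment [-0.04  -0.016 -0.01 ]
opening 0.088
scene K [[433.6026, 0.0, 319.9331], [0.0, 433.6026, 238.6501], [0.0, 0.0, 1.0]]
scene position [0.9886, -0.6148, 0.7432]
scene attitude [49.0151, 0.7777, 34.7315]
side K [[598.3639, 0.0, 317.0357], [0.0, 598.3639, 232.9461], [0.0, 0.0, 1.0]]
side position [0.9991, 0.9067, 0.9688]
side attitude [47.4437, -0.4254, 153.3715]
wrist K [[334.5254, 0.0, 316.9557], [0.0, 334.5254, 243.8542], [0.0, 0.0, 1.0]]
wrist hand_eye [[-0.0005, 0.2641, -0.9645, 0.0196], [1.0, 0.0004, -0.0004, 0.0], [0.0003, -0.9645, -0.2641, -0.0724], [0.0, 0.0, 0.0, 1.0]]
```

View pics/a_scene.png

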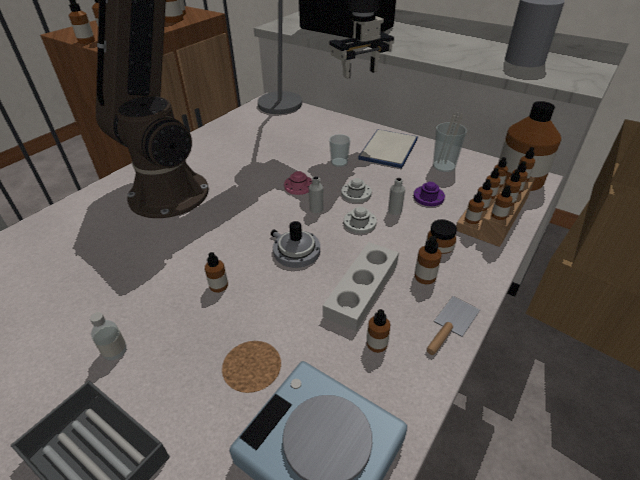

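View pics/a_side.png

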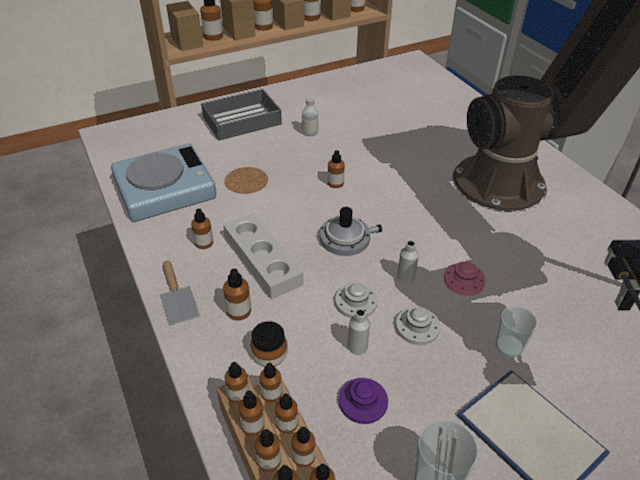

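View pics/a_wrist.png

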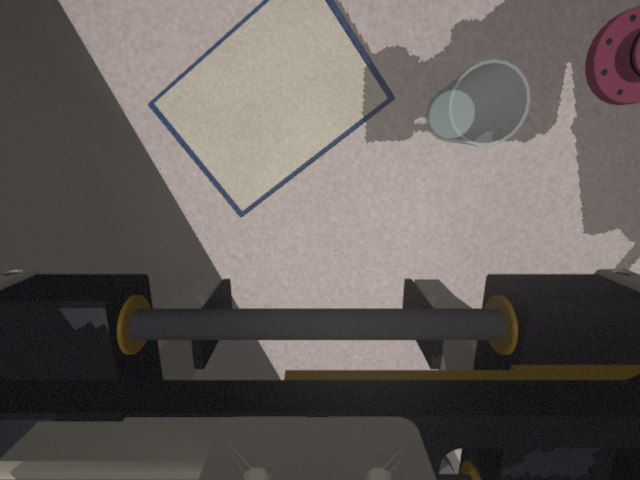

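```bash
cat > h.py <<'E'
import numpy as np,cv2
from scipy.spatial.transform import Rotation as R
from plant import ctrl
def T(o): return R.from_euler('xyz',o['orientation'],degrees=True).as_matrix()
def pose(s,o=None):
    if 'hand_eye' in s:
        H=np.asarray(s['hand_eye']);Rt=T(o);return Rt@H[:3,:3],Rt@H[:3,3]+np.asarray(o['tool_pos'])
    return R.from_euler('xyz',s['attitude'],degrees=True).as_matrix(),np.asarray(s['position'])
def rays(s,uv,o=None):
    Rc,p=pose(s,o);K=np.asarray(s['K']);uv=np.asarray(uv,float).reshape(-1,2)
    d=np.c_[(uv[:,0]-K[0,2])/K[0,0],-(uv[:,1]-K[1,2])/K[1,1],-np.ones(len(uv))]
    return p,d@Rc.T
def onplane(s,uv,z,o=None):
    p,d=rays(s,uv,o);t=(z-p[2])/d[:,2];return (p+d*t[:,None])
def cloud(s,o=None):
    v,u=np.mgrid[0:480,0:640];p,d=rays(s,np.c_[u.ravel(),v.ravel()],o)
    P=p+d*np.asarray(s['depth']).reshape(-1,1);P[np.asarray(s['depth']).ravel()<=0]=np.nan
    return P.reshape(480,640,3)
def snap(n,save=None):
    o=ctrl.get_obs();s=ctrl.snapshot(n)
    if save: cv2.imwrite(f'pics/{save}.png',s['color'][:,:,::-1])
    return o,s
def cmp(o,target,yaw_of_jaw=None):
    """shift in tool axes to bring grasp point to target"""
    Rt=T(o);g=np.asarray(o['tool_pos'])+Rt[:,0]*0.159
    print('grasp pt',g.round(4),'toolx',Rt[:,0].round(3),'jaw y',Rt[:,1].round(3),'z',Rt[:,2].round(3))
    return Rt.T@(np.asarray(target)-g)
E
python3 - <<'E'
from h import *
out=[]
for n in("scene","side"):
    s=dict(np.load(f"a_{n}.npz"));P=cloud(s)
    m=np.isfinite(P[...,2])&(P[...,0]>.2)&(P[...,0]<1)&(P[...,1]>-.6)&(P[...,1]<.8)&(P[...,2]>-.02)&(P[...,2]<.14)
    q=P[m];c=s['color'][m]
    i=np.argsort(q[:,2]);q=q[i];c=c[i]
    im=np.zeros((700,400,3),np.uint8)
    r=((.8-q[:,1])*500).astype(int).clip(0,699);cc=((q[:,0]-.2)*500).astype(int).clip(0,399)
    im[r,cc]=c[:,::-1];
    z=(np.clip(q[:,2]+.01,0,.12)/.12*255).astype(np.uint8)
    hm=np.zeros((700,400),np.uint8);hm[r,cc]=z
    out+= [im,]
    b=P[(abs(P[...,0]-.6)<.05)&(abs(P[...,1]+.2)<.2)];print(n,np.nanmedian(b[:,2]))
cv2.imwrite('pics/top.png',cv2.resize(np.hstack(out),None,fx=.85,fy=.85,interpolation=cv2.INTER_AREA))
E
```

```text
scene -0.00013778101620487426
side 0.001302200163840861
```

View pics/top.png

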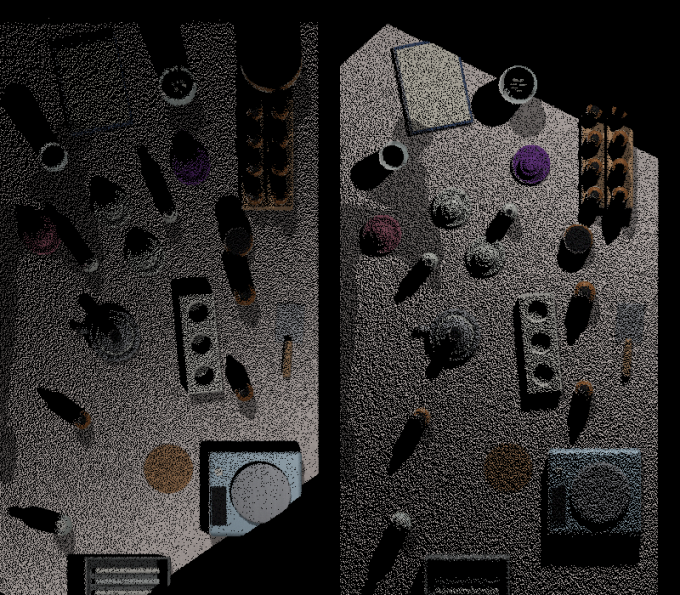

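```bash
cat >> h.py <<'E'
def around(P,xy,r,z0,z1):
    q=P.reshape(-1,3);q=q[np.isfinite(q[:,2])]
    return q[(np.hypot(q[:,0]-xy[0],q[:,1]-xy[1])<r)&(q[:,2]>z0)&(q[:,2]<z1)]
def circ(q):
    A=np.c_[2*q[:,:2],np.ones(len(q))];b=(q[:,:2]**2).sum(1);x=np.linalg.lstsq(A,b,rcond=None)[0]
    return x[:2],np.sqrt(x[2]+x[0]**2+x[1]**2)
E
python3 - <<'E'
from h import *
g={'cellA':(.545,.54-.03),'cellB':(.485,.58),'botA':(.46,.487),'botB':(.6,.55),'cap':(.52,.37),'dropper':(.43,.26)}
S={n:dict(np.load(f"a_{n}.npz")) for n in("scene","side")}
px={'cellA':(356,290),'cellB':(419,314),'botA':(410,244),'botB':(361,316),'cap':(346,212)}
zz={'cellA':.047,'cellB':.047,'botA':.105,'botB':.105,'cap':.088}
for k in px:
    c=onplane(S['side'],px[k],zz[k])[0]
    print(k,'ray',c.round(3))
    for n in S:
        P=cloud(S[n]);q=around(P,c[:2],.03,zz[k]-.006,zz[k]+.006)
        if len(q)>5: print('  ',n,len(q),q.mean(0).round(4),'mid',((q.max(0)+q.min(0))/2).round(4),(q.max(0)-q.min(0)).round(3))
E
python3 - <<'E'
import cv2
a=cv2.imread('pics/a_side.png');cv2.imwrite('pics/a_side_z.png',cv2.resize(a[170:370,200:500],None,fx=2.6,fy=2.6,interpolation=cv2.INTER_CUBIC))
E
```

```text
cellA ray [0.549 0.204 0.047]
   scene 80 [0.5454 0.193  0.0454] mid [0.5437 0.1941 0.045 ] [0.031 0.033 0.008]
   side 163 [0.5448 0.2016 0.0468] mid [0.5434 0.2033 0.0469] [0.033 0.038 0.012]
cellB ray [0.468 0.315 0.047]
   scene 63 [0.4656 0.3066 0.0454] mid [0.4648 0.3075 0.0456] [0.031 0.031 0.008]
   side 182 [0.4652 0.3145 0.0469] mid [0.465  0.312  0.0469] [0.038 0.036 0.011]
botA ray [0.412 0.185 0.105]
   scene 35 [0.4106 0.1798 0.1035] mid [0.4094 0.1811 0.1032] [0.021 0.019 0.007]
   side 73 [0.4104 0.1859 0.1048] mid [0.4108 0.1855 0.1048] [0.02  0.022 0.012]
botB ray [0.601 0.308 0.105]
   scene 36 [0.5985 0.2955 0.1035] mid [0.5974 0.2975 0.1033] [0.021 0.02  0.008]
   side 99 [0.5986 0.3026 0.1049] mid [0.5982 0.3014 0.1042] [0.021 0.022 0.01 ]
cap ray [0.473 0.018 0.088]
   scene 91 [0.4713 0.0082 0.0864] mid [0.4694 0.0093 0.0861] [0.03  0.028 0.008]
   side 112 [0.4709 0.0149 0.0879] mid [0.4706 0.0138 0.0874] [0.029 0.032 0.01 ]
```

View pics/a_side_z.png

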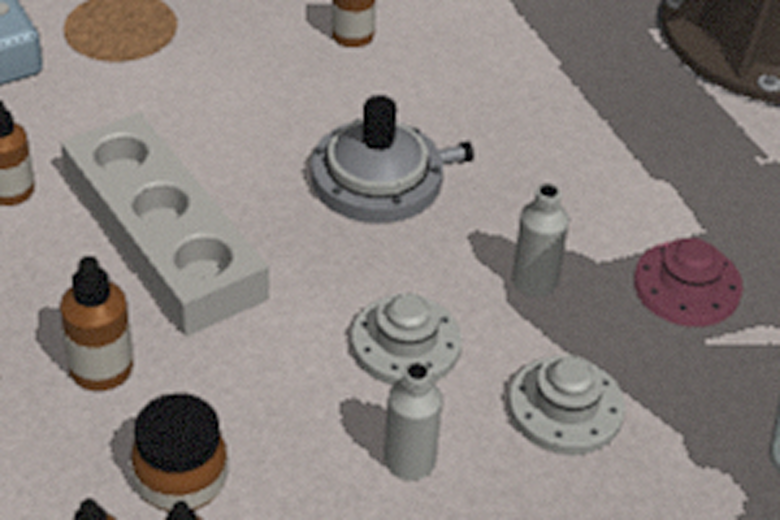

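Run:
```python
from h import *
o=ctrl.get_obs()
print(cmp(o,(.50,.10,.25)).round(3))
```

```text
grasp pt [0.2891 0.6096 0.2449] toolx [-0.    -0.001 -1.   ] jaw y [-0.429 -0.904  0.001] z [-0.904  0.429 -0.   ]
[-0.005  0.37  -0.409]
```

```bash
python3 -m inch '[0,0.037,-0.041,0,0,0,0.0876, 0,0.037,-0.041,0,0,0,0.0876, 0,0.037,-0.041,0,0,0,0.0876, 0,0.037,-0.041,0,0,0,0.0876, 0,0.037,-0.041,0,0,0,0.0876, 0,0.037,-0.041,0,0,0,0.0876, 0,0.037,-0.041,0,0,0,0.0876, 0,0.037,-0.041,0,0,0,0.0876, 0,0.037,-0.041,0,0,0,0.0876, 0,0.037,-0.041,0,0,0,0.0876, 0,0,0,-8.5,0,0,0.0876, 0,0,0,-8.5,0,0,0.0876, 0,0,0,-8.5,0,0,0.0876, 0,0,0,0,0,0,0.0876]'
python3 - <<'E'
from h import *
o,s=snap('wrist','b_wrist')
np.savez('b.npz',**s)
print(cmp(o,(.5,.1,.25)).round(4),o['joint_pos'])
E
```

```text
clock: 1.9
tool_pos: [0.5055, 0.082, 0.4021]
orientation: [61.8, 89.7, -117.5]
force: [0.8, 0.7, -0.2]
opening: 0.0876
grasp pt [0.5051 0.0812 0.2431] toolx [-0.003 -0.005 -1.   ] jaw y [ 0.013 -1.     0.005] z [-1.    -0.013  0.003]
[-0.007  -0.0188  0.0049] [ 31.27307931   5.2810614  -19.77877412   0.17964434 -65.20950155
  59.37818886]
```

View pics/b_wrist.png

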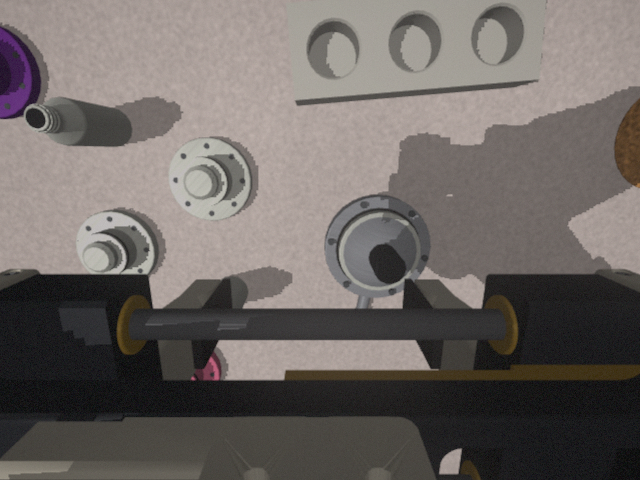

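```bash
cat > meas.py <<'E'
from h import *
def meas(o,s,names):
    P=cloud(s,o)
    for k,(xy,z,r) in names.items():
        q=around(P,xy,r,z-.004,z+.006)
        if len(q)<8: print(k,'few');continue
        (c,rad),_,= cv2.minEnclosingCircle(q[:,:2].astype(np.float32)),0
        print(k,len(q),q.mean(0).round(4),'mec',np.round(c,4),round(rad,4))
E
python3 - <<'E'
from meas import *
s=dict(np.load('b.npz'));o=ctrl.get_obs()
N={'cellA':((.545,.198),.047,.025),'cellAfl':((.545,.198),.013,.055),'cellB':((.465,.31),.047,.025),'cellBfl':((.465,.31),.013,.055),'botA':((.41,.183),.105,.02),'botB':((.598,.3),.105,.02),'grip':((.471,.012),.088,.025),'capfl':((.471,.012),.033,.06),'base':((.471,.012),.02,.07)}
meas(o,s,N)
sc=dict(np.load('a_scene.npz'));sd=dict(np.load('a_side.npz'))
print('scene');meas(None,sc,N);print('side');meas(None,sd,N)
# block: pockets  by contour
for n,S,oo in(('w',s,o),('sc',sc,None),('sd',sd,None)):
    P=cloud(S,oo)
    q=around(P,(.67,.0),.17,.035,.046);q=q[(q[:,0]<.75)]
    print(n,'blk',len(q),cv2.minAreaRect(q[:,:2].astype(np.float32)),q.mean(0))
E
```

```text
cellA 875 [0.5471 0.1965 0.0464] mec [0.5466 0.1974] 0.017
cellAfl 3304 [0.5495 0.193  0.0132] mec [0.5469 0.1975] 0.0451
cellB 729 [0.4683 0.3093 0.0463] mec [0.4674 0.3111] 0.017
cellBfl 2262 [0.481  0.3001 0.0131] mec [0.4673 0.3113] 0.0453
botA few
botB 674 [0.6005 0.2976 0.1047] mec [0.6004 0.2992] 0.0114
grip 739 [0.4734 0.0119 0.088 ] mec [0.4724 0.0115] 0.015
capfl 2082 [0.4795 0.0151 0.0345] mec [0.4726 0.0113] 0.0451
base 3298 [0.4814 0.0165 0.0205] mec [0.4669 0.013 ] 0.0656
scene
cellA 71 [0.5449 0.1936 0.0458] mec [0.5428 0.1948] 0.0182
cellAfl 336 [0.5505 0.1834 0.0127] mec [0.5452 0.1946] 0.0461
cellB 56 [0.4654 0.3073 0.0458] mec [0.4639 0.3077] 0.0162
cellBfl 266 [0.4709 0.2969 0.0124] mec [0.4644 0.3079] 0.0455
botA 30 [0.4103 0.1803 0.104 ] mec [0.4107 0.1791] 0.012
botB 32 [0.5983 0.2958 0.104 ] mec [0.5976 0.2978] 0.0108
grip 85 [0.4708 0.0084 0.0867] mec [0.4694 0.0089] 0.0156
capfl 324 [ 0.4807 -0.004   0.0338] mec [0.472  0.0095] 0.0466
base 490 [ 0.4853 -0.0088  0.02  ] mec [0.4662 0.0087] 0.0638
side
cellA 153 [0.5448 0.2012 0.0471] mec [0.5419 0.203 ] 0.02

[... 244 characters left out ...]
 87 [0.598  0.3023 0.1055] mec [0.5976 0.3012] 0.0116
grip 102 [0.4708 0.014  0.0884] mec [0.4684 0.0132] 0.0171
capfl 345 [0.4776 0.0268 0.0347] mec [0.4707 0.0126] 0.047
base 583 [0.4807 0.0327 0.021 ] mec [0.4675 0.0151] 0.0641
w blk 16507 ((0.6044080257415771, -0.01000610738992691), (0.2082127332687378, 0.23514413833618164), 0.9396232962608337) [ 0.66785015 -0.0029675   0.0401121 ]
sc blk 2092 ((0.6074374914169312, -0.014529332518577576), (0.21208897233009338, 0.2338588982820511), 5.305338382720947) [ 0.67192529 -0.01849124  0.03926704]
sd blk 2114 ((0.6175979971885681, 0.004548370838165283), (0.25277313590049744, 0.2347218543291092), 83.25009155273438) [0.66808773 0.00124961 0.04037621]
```

Run:
```python
from h import *
o=ctrl.get_obs()
print(cmp(o,(.472,.0115,.07)).round(4))
for n in('scene','side'):
    s=dict(np.load(f'a_{n}.npz'));P=cloud(s);hsv=cv2.cvtColor(s['color'],cv2.COLOR_RGB2HSV)
    m=(abs(P[...,0]-.595)<.1)&(abs(P[...,1]+.3)<.1)&(hsv[...,1]>80)&(P[...,2]<.02)
    u=np.argwhere(m)[:,::-1];q=onplane(s,u,.001);print(n,len(q),cv2.minEnclosingCircle(q[:,:2].astype(np.float32)),q.mean(0))
    # heights near balance
    q=around(P,(.8,-.35),.13,.01,.3);print('balance',q.min(0),q.max(0))
    q=around(P,(.39,-.2),.09,.02,.3);print('dropper',q.min(0),q.max(0))
```

```text
grasp pt [0.5051 0.0813 0.2431] toolx [-0.003 -0.005 -1.   ] jaw y [ 0.011 -1.     0.005] z [-1.    -0.011  0.003]
[0.1735 0.0686 0.0334]
scene 2332 ((0.5966654419898987, -0.3037099838256836), 0.05763167887926102) [ 0.59809497 -0.3054858   0.001     ]
balance [ 0.69032738 -0.46152402  0.01020885] [ 0.90938248 -0.26318029  0.074119  ]
dropper [ 0.37171747 -0.20955434  0.02001106] [ 0.41442536 -0.16663036  0.10347791]
side 878 ((0.595656156539917, -0.30181199312210083), 0.05678773298859596) [ 0.59616191 -0.30074513  0.001     ]
balance [ 0.68740628 -0.46248558  0.01005878] [ 0.90795486 -0.25067042  0.07817803]
dropper [ 0.36736703 -0.20576962  0.02003374] [ 0.41434312 -0.15744468  0.10824452]
```

```bash
python3 -m inch '[0,0.023,0.011,0,0,0,0.0876, 0,0.023,0.011,0,0,0,0.0876, 0,0.023,0.011,0,0,0,0.0876, 0.035,0,0,0,0,0,0.0876, 0.035,0,0,0,0,0,0.0876, 0,0,0,0,0,0,0.0876]'
python3 - <<'E'
from h import *
o=ctrl.get_obs()
print(cmp(o,(.472,.0115,.07)).round(4))
E
```

```text
clock: 2.7
tool_pos: [0.4687, 0.0049, 0.3326]
orientation: [93.7, 89.8, -86.2]
force: [-0.1, -0.4, 1.0]
opening: 0.0878
grasp pt [0.4687 0.0043 0.1736] toolx [ 0.    -0.004 -1.   ] jaw y [ 0.001 -1.     0.004] z [-1.    -0.001 -0.   ]
[ 0.1035 -0.0076 -0.0033]
```

```bash
python3 -m inch '[0.02,-0.0075,-0.0033,0,0,0,0.0876, 0.03,0,0,0,0,0,0.0876, 0,0,0,0,0,0,0.0876]'
python3 - <<'E'
from h import *
o=ctrl.get_obs()
print(cmp(o,(.472,.0115,.07)).round(4))
E
```

```text
clock: 3.08
tool_pos: [0.4732, 0.011, 0.2865]
orientation: [154.8, 89.6, -25.2]
force: [0.4, 0.7, 0.9]
opening: 0.0874
grasp pt [0.4742 0.0105 0.1275] toolx [ 0.006 -0.003 -1.   ] jaw y [-0.    -1.     0.003] z [-1.     0.    -0.006]
[ 0.0574 -0.0012  0.0026]
```

```bash
python3 -m inch '[0.02,-0.001,0.0015,0,0,0,0.0876, 0.02,0,0,0,0,0,0.0876, 0.015,0,0,0,0,0,0.0876, 0,0,0,0,0,0,0.0876, 0,0,0,0,0,0,0.0876]'
python3 - <<'E'
from h import *
for i in range(2):
    o,s=snap('wrist','c_wrist' if i else None)
    print(cmp(o,(.472,.0115,.07)).round(4))
E
```

```text
clock: 3.7
tool_pos: [0.4767, 0.0122, 0.2408]
orientation: [-179.2, 88.9, 0.9]
force: [0.9, -0.6, -0.1]
opening: 0.0872
grasp pt [0.4798 0.0122 0.0819] toolx [ 0.019  0.    -1.   ] jaw y [ 0.001 -1.    -0.   ] z [-1.    -0.001 -0.019]
[0.0117 0.0007 0.008 ]
grasp pt [0.4798 0.0122 0.0819] toolx [ 0.02  0.   -1.  ] jaw y [ 0.001 -1.    -0.   ] z [-1.    -0.001 -0.02 ]
[0.0117 0.0007 0.008 ]
```

View pics/c_wrist.png

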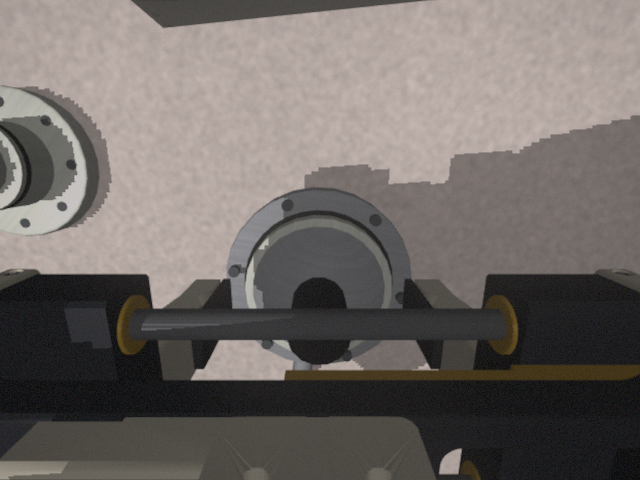

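```bash
cat >> h.py <<'E'
def go(target,jaw=(0,-1,0)):
    o=ctrl.get_obs();d=cmp(o,target);Rt=T(o)
    x=np.array([0,0,-1.]);y=np.array(jaw,float);y/=np.linalg.norm(y);D=np.c_[x,y,np.cross(x,y)]
    rv=R.from_matrix(Rt.T@D).as_rotvec(degrees=True)
    # shift of TCP so that after rotation the grasp point is on target
    dt=Rt.T@(np.asarray(target)-D[:,0]*.159-np.asarray(o['tool_pos']))
    print('clock',round(o['clock'],2),'TCP shift',dt.round(4),'rot',rv.round(2),'F',np.round(o['force'],1),'open',round(o['opening'],4))
E
python3 -c "
from h import *
go((.472,.0115,.07))"
```

```text
grasp pt [0.4796 0.0122 0.0816] toolx [ 0.019  0.    -1.   ] jaw y [ 0.001 -1.    -0.   ] z [-1.    -0.001 -0.019]
clock 3.8 TCP shift [0.0114 0.0006 0.0047] rot [ 0.06 -1.11  0.03] F [-0.6 -0.7  0.7] open 0.0877
```

```bash
python3 -m inch '[0.006,0.0006,0.0047,0,-1.1,0,0.0876, 0.006,0,0,0,0,0,0.0876, 0,0,0,0,0,0,0.0876]'; python3 -c "
from h import *
go((.472,.0115,.07))"
```

```text
clock: 4.18
tool_pos: [0.4717, 0.0116, 0.2285]
orientation: [-82.7, 89.9, 97.4]
force: [0.0, 0.3, 0.4]
opening: 0.0874
grasp pt [0.4716 0.0117 0.0695] toolx [-0.     0.001 -1.   ] jaw y [ 0.001 -1.    -0.001] z [-1.    -0.001  0.   ]
clock 4.17 TCP shift [-0.0005  0.0001 -0.0003] rot [0.06 0.01 0.06] F [0.  0.3 0.4] open 0.0874
```

```bash
python3 -m inch '[0,0,0,0,0,0,0, 0,0,0,0,0,0,0, 0,0,0,0,0,0,0, 0,0,0,0,0,0,0, 0,0,0,0,0,0,0, 0,0,0,0,0,0,0, 0,0,0,0,0,0,0]'; python3 -c "
from h import *
go((.472,.0115,.07))"
```

```text
clock: 5.05
tool_pos: [0.4718, 0.0116, 0.2285]
orientation: [-75.1, 90.0, 105.0]
force: [0.3, -0.9, 0.4]
opening: 0.0295
grasp pt [0.4718 0.0117 0.0695] toolx [-0.     0.001 -1.   ] jaw y [ 0.001 -1.    -0.001] z [-1.    -0.001  0.   ]
clock 5.05 TCP shift [-0.0005  0.0001 -0.0002] rot [0.07 0.01 0.04] F [ 0.3 -0.9  0.4] open 0.0295
```

```bash
python3 -m inch '[-0.02,0,0,0,0,0,0, -0.03,0,0,0,0,0,0, -0.03,0,0,0,0,0,0, -0.02,0,0,0,0,0,0, 0,0,0,0,0,0,0]'; python3 -c "
from h import *
go((.596,-.303,.10))"
```

```text
clock: 5.68
tool_pos: [0.4702, 0.0111, 0.3288]
orientation: [2.5, 89.6, -177.5]
force: [-0.7, -0.6, -3.9]
opening: 0.0295
grasp pt [0.4692 0.011  0.1698] toolx [-0.007 -0.    -1.   ] jaw y [-0. -1.  0.] z [-1.     0.     0.007]
clock 5.67 TCP shift [ 0.069   0.314  -0.1264] rot [-0.02  0.37 -0.02] F [-0.7 -0.6 -3.9] open 0.0295
```

```bash
python3 -m inch '[0,0.02,-0.008,0,0,0,0, 0,0.031,-0.0125,0,0,0,0, 0,0.031,-0.0125,0,0,0,0, 0,0.031,-0.0125,0,0,0,0, 0,0.031,-0.0125,0,0,0,0, 0,0.031,-0.0125,0,0,0,0, 0,0.031,-0.0125,0,0,0,0, 0,0.031,-0.0125,0,0,0,0, 0,0.031,-0.0125,0,0,0,0, 0,0.031,-0.0125,0,0,0,0, 0,0.015,-0.006,0,0,0,0, 0,0,0,0,0,0,0]'; python3 -c "
from h import *
go((.596,-.303,.10))"
```

```text
clock: 7.18
tool_pos: [0.5946, -0.3119, 0.3029]
orientation: [-11.4, 88.0, 168.4]
force: [-0.6, 0.2, -4.5]
opening: 0.0296
grasp pt [ 0.5891 -0.3107  0.144 ] toolx [-0.035  0.007 -0.999] jaw y [-0.003 -1.    -0.007] z [-0.999  0.002  0.035]
clock 7.17 TCP shift [ 0.0438 -0.0086 -0.0029] rot [-0.14  2.    0.41] F [-0.6  0.2 -4.5] open 0.0296
```

```bash
python3 -m inch '[0.02,-0.0085,-0.003,0,2,0.4,0, 0.023,0,0,0,0,0,0, 0,0,0,0,0,0,0]'; python3 -c "
from h import *
go((.596,-.303,.051))"
```

```text
clock: 7.55
tool_pos: [0.5956, -0.3007, 0.2568]
orientation: [-40.1, 89.8, 139.7]
force: [-0.5, -0.6, -3.2]
opening: 0.0299
grasp pt [ 0.5952 -0.3004  0.0978] toolx [-0.002  0.002 -1.   ] jaw y [-0.002 -1.    -0.002] z [-1.     0.002  0.002]
clock 7.55 TCP shift [ 0.0468  0.0024 -0.0005] rot [-0.13  0.12  0.1 ] F [-0.5 -0.6 -3.2] open 0.0299
```

```bash
python3 -m inch '[0.02,0.0024,0,0,0.1,0,0, 0.02,0,0,0,0,0,0, 0.004,0,0,0,0,0,0, 0,0,0,0,0,0,0]'; python3 -c "
from h import *
go((.596,-.303,.051))"
```

```text
clock: 8.05
tool_pos: [0.5967, -0.3013, 0.2158]
orientation: [-171.0, 89.8, 9.0]
force: [-0.9, 0.2, -3.4]
opening: 0.0293
grasp pt [ 0.5973 -0.3012  0.0568] toolx [ 0.003  0.001 -1.   ] jaw y [ 0.001 -1.    -0.001] z [-1.    -0.001 -0.003]
clock 8.05 TCP shift [0.0058 0.0017 0.0008] rot [ 0.04 -0.19  0.03] F [-0.9  0.2 -3.4] open 0.0293
```

```bash
python3 -m inch '[0.004,0,0,0,-0.2,0,0, 0.002,0,0,0,0,0,0, 0,0,0,0,0,0,0]'; python3 -c "
from h import *
go((.596,-.303,.0505))"
```

```text
clock: 8.43
tool_pos: [0.5974, -0.3013, 0.2119]
orientation: [172.9, 89.9, -7.0]
force: [0.5, 0.8, -3.4]
opening: 0.0294
grasp pt [ 0.5978 -0.3014  0.0529] toolx [ 0.003 -0.    -1.   ] jaw y [ 0.001 -1.     0.   ] z [-1.    -0.001 -0.003]
clock 8.43 TCP shift [0.0024 0.0017 0.0014] rot [ 0.06 -0.15 -0.02] F [ 0.5  0.8 -3.4] open 0.0294
```

```bash
python3 -m inch '[0.003,0,0,0,0,0,0, 0.001,0,0,0,0,0,0]'; python3 -c "
from h import *
go((.596,-.303,.0505))"
```

```text
clock: 8.68
tool_pos: [0.5976, -0.3014, 0.2086]
orientation: [169.3, 89.8, -10.7]
force: [-3.1, 2.0, 4.4]
opening: 0.0294
grasp pt [ 0.5982 -0.3015  0.0496] toolx [ 0.003 -0.001 -1.   ] jaw y [ 0.001 -1.     0.001] z [-1.    -0.001 -0.003]
clock 8.68 TCP shift [-0.0009  0.0016  0.0016] rot [ 0.07 -0.19 -0.04] F [-3.1  2.   4.4] open 0.0294
```

```bash
python3 -m inch '[0,0,0,0,0,0,0.0876, 0,0,0,0,0,0,0.0876, 0,0,0,0,0,0,0.0876, 0,0,0,0,0,0,0.0876, -0.02,0,0,0,0,0,0.0876, -0.04,0,0,0,0,0,0.0876, -0.05,0,0,0,0,0,0.0876, -0.05,0,0,0,0,0,0.0876,-0.03,0,0,0,0,0,0.0876]'; python3 -c "
from h import *
go((.467,.2,.25))
o,s=snap('scene','d_scene')"
```

```text
clock: 9.8
tool_pos: [0.5967, -0.3014, 0.4014]
orientation: [3.1, 89.9, -176.9]
force: [0.4, 0.5, -0.3]
opening: 0.0877
grasp pt [ 0.5965 -0.3014  0.2424] toolx [-0.001 -0.    -1.   ] jaw y [ 0.001 -1.     0.   ] z [-1.    -0.001  0.001]
clock 9.8 TCP shift [-0.0074 -0.5016  0.1292] rot [ 0.06  0.08 -0.  ] F [ 0.4  0.5 -0.3] open 0.0877
```

View pics/d_scene.png

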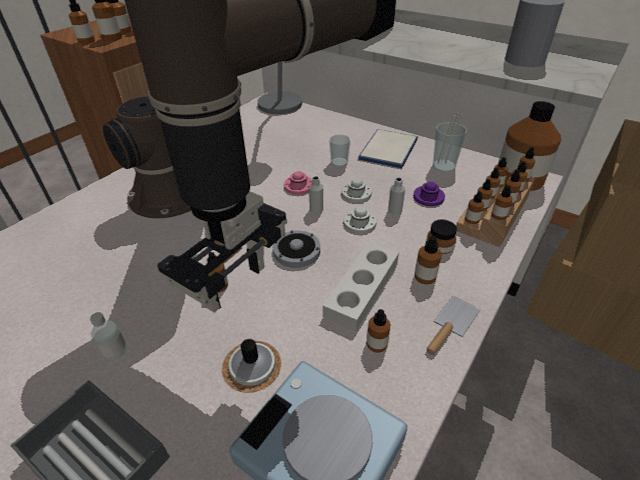

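```bash
python3 -m inch '[0,-0.02,0.005,0,0,0,0.0876, 0,-0.04,0.0105,0,0,0,0.0876, 0,-0.04,0.0105,0,0,0,0.0876, 0,-0.04,0.0105,0,0,0,0.0876, 0,-0.04,0.0105,0,0,0,0.0876, 0,-0.04,0.0105,0,0,0,0.0876, 0,-0.04,0.0105,0,0,0,0.0876, 0,-0.04,0.0105,0,0,0,0.0876, 0,-0.04,0.0105,0,0,0,0.0876, 0,-0.03,0.01,0,0,0,0.0876, 0,-0.02,0.007,0,0,0,0.0876, 0,0,0,0,0,0,0.0876, 0,0,0,0,0,0,0.0876]'
python3 - <<'E'
from meas import *
go((.5,.12,.25))
o,s=snap('wrist','e_wrist');np.savez('e.npz',**s)
N={'cellA':((.547,.198),.047,.025),'cellAfl':((.547,.198),.013,.055),'cellB':((.467,.31),.047,.025),'cellBfl':((.467,.31),.013,.055),'botA':((.41,.183),.105,.02),'botB':((.598,.3),.105,.02),'spig':((.471,.012),.031,.025)}
meas(o,s,N)
E
```

```text
clock: 11.48
tool_pos: [0.4803, 0.1038, 0.3989]
orientation: [47.4, 89.8, -132.3]
force: [-0.2, 0.7, 0.6]
opening: 0.0877
grasp pt [0.4799 0.1033 0.2399] toolx [-0.002 -0.003 -1.   ] jaw y [ 0.004 -1.     0.003] z [-1.    -0.004  0.002]
clock 11.47 TCP shift [-0.0102 -0.0161 -0.0198] rot [ 0.26  0.13 -0.15] F [-0.2  0.7  0.6] open 0.0877
cellA 939 [0.5467 0.1967 0.0465] mec [0.5462 0.1975] 0.0169
cellAfl 3566 [0.5483 0.1938 0.0132] mec [0.5463 0.1973] 0.045
cellB 791 [0.4677 0.3094 0.0463] mec [0.4668 0.3108] 0.0172
cellBfl 2847 [0.4721 0.3022 0.0132] mec [0.4668 0.3114] 0.0455
botA 33 [0.4191 0.1764 0.1035] mec [0.4193 0.1761] 0.004
botB 733 [0.5999 0.2977 0.1047] mec [0.5998 0.299 ] 0.0118
spig 719 [0.4732 0.0121 0.0306] mec [0.4724 0.0113] 0.017
```

View pics/e_wrist.png

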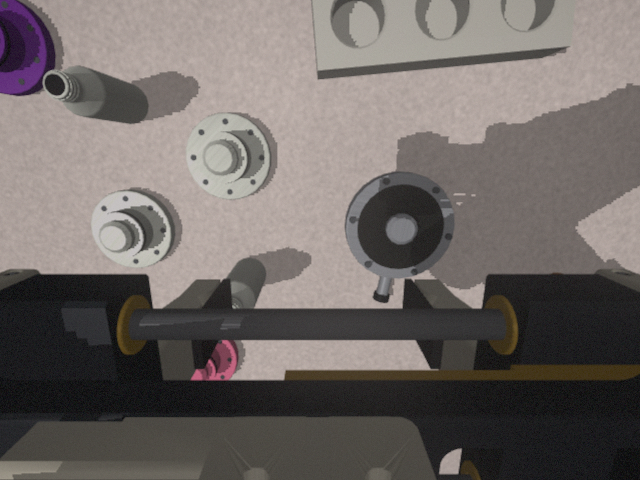

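Run:
```python
from meas import *
# b pose approx (stored reading)
ob={'tool_pos':[0.5055,0.082,0.4021],'orientation':[61.8,89.7,-117.5]}
def pockets(s,o):
    P=cloud(s,o);m=((abs(P[...,2]-.04)<.004)&(abs(P[...,0]-.67)<.09)&(abs(P[...,1])<.16)).astype(np.uint8)
    m=cv2.morphologyEx(m,cv2.MORPH_CLOSE,np.ones((3,3)))
    cs,h=cv2.findContours(m,cv2.RETR_CCOMP,cv2.CHAIN_APPROX_NONE)
    for c,hh in zip(cs,h[0]):
        if len(c)<15: continue
        q=onplane(s,c.reshape(-1,2),.04,o)[:,:2].astype(np.float32)
        if hh[3]>=0: print('hole',len(c),cv2.minEnclosingCircle(q),circ(np.c_[q,q[:,0]])) 
        else: print('outer',len(c),cv2.minAreaRect(q))
print('b');pockets(dict(np.load('b.npz')),ob)
for n in('scene','side'): print(n);pockets(dict(np.load(f'a_{n}.npz')),None)
```

```text
b
outer 678 ((0.6750216484069824, -0.008149586617946625), (0.08135316520929337, 0.23026996850967407), 5.135383129119873)
hole 156 ((0.6670981049537659, 0.06678176671266556), 0.024054905399680138) (array([0.66730478, 0.06686679]), np.float64(0.023365925414311296))
hole 158 ((0.6738293170928955, -0.007198228966444731), 0.024155450984835625) (array([ 0.67413376, -0.00718454]), np.float64(0.023270946231413396))
hole 156 ((0.6810240745544434, -0.08108492195606232), 0.023942794650793076) (array([ 0.68093918, -0.08113624]), np.float64(0.023085968840110657))
scene
outer 198 ((0.6733601689338684, -0.010925047099590302), (0.0813797265291214, 0.23375356197357178), 5.3353118896484375)
hole 58 ((0.680605411529541, -0.08502943813800812), 0.025398872792720795) (array([ 0.68053869, -0.08514363]), np.float64(0.023886442426860846))
hole 54 ((0.6735872030258179, -0.011466482654213905), 0.025859208777546883) (array([ 0.6735035 , -0.01110524]), np.float64(0.024161247840981233))
hole 50 ((0.6662082672119141, 0.06369232386350632), 0.025563126429915428) (array([0.66703684, 0.0630973 ]), np.float64(0.023619901211258825))
side
outer 18 ((0.7537974119186401, 0.12448027729988098), (0.02434569038450718, 0.002888045273721218), 55.83634567260742)
outer 198 ((0.671991765499115, -0.004524126648902893), (0.08333039283752441, 0.23746994137763977), 4.948728084564209)
hole 54 ((0.6656250953674316, 0.06970269978046417), 0.024643389508128166) (array([0.66575236, 0.06998095]), np.float64(0.023107168205330833))
hole 53 ((0.6715384721755981, -0.005125684197992086), 0.02526840753853321) (array([ 0.67219859, -0.00496664]), np.float64(0.023490777276034252))
hole 51 ((0.6797909140586853, -0.07908204942941666), 0.025348344817757607) (array([ 0.67929054, -0.07902205]), np.float64(0.02317621576793312))
```

```bash
python3 -m inch '[0,-0.02,-0.012,0,0,0,0.0876, 0,-0.04,-0.025,0,0,0,0.0876, 0,-0.04,-0.025,0,0,0,0.0876, 0,-0.04,-0.025,0,0,0,0.0876, 0,-0.03,-0.018,0,0,0,0.0876, 0,-0.014,-0.008,0,0,0,0.0876, 0,0,0,0,0,0,0.0876]'
python3 - <<'E'
from meas import *
go((.6,.299,.15))
E
```

```text
clock: 12.4
tool_pos: [0.6003, 0.2924, 0.3956]
orientation: [53.1, 89.7, -127.1]
force: [0.6, -0.4, -0.4]
opening: 0.0875
grasp pt [0.5998 0.2917 0.2366] toolx [-0.003 -0.004 -1.   ] jaw y [-0.003 -1.     0.004] z [-1.     0.003  0.003]
clock 12.4 TCP shift [ 0.0865 -0.007   0.0001] rot [-0.2   0.18 -0.24] F [ 0.6 -0.4 -0.4] open 0.0875
```

```bash
python3 -m inch '[0.02,-0.007,0,-0.2,0.2,-0.2,0.0876, 0.03,0,0,0,0,0,0.0876, 0.03,0,0,0,0,0,0.0876, 0.01,0,0,0,0,0,0.0876, 0,0,0,0,0,0,0.0876]'
python3 - <<'E'
from meas import *
go((.6,.299,.063))
E
```

```text
clock: 13.02
tool_pos: [0.6, 0.2954, 0.3055]
orientation: [-165.2, 89.9, 14.6]
force: [-1.2, 0.2, 0.5]
opening: 0.0878
grasp pt [0.6003 0.2955 0.1465] toolx [ 0.002  0.001 -1.   ] jaw y [-0.003 -1.    -0.001] z [-1.     0.003 -0.002]
clock 13.03 TCP shift [ 0.0835 -0.0035  0.0002] rot [-0.19 -0.13  0.03] F [-1.2  0.2  0.5] open 0.0878
```

```bash
python3 -m inch '[0.02,-0.0035,0,-0.2,-0.2,0,0.0876, 0.025,-0.001,0,0,0,0,0.0876, 0.025,0,0,0,-0.3,0,0.0876, 0.012,0,0,0,0,0,0.0876, 0,0,0,0,0,0,0.0876]'
python3 - <<'E'
from meas import *
go((.6,.299,.063))
E
```

```text
clock: 13.65
tool_pos: [0.6011, 0.3009, 0.2241]
orientation: [-72.1, 89.7, 107.9]
force: [0.1, 0.1, -0.2]
opening: 0.0874
grasp pt [0.6009 0.3017 0.0651] toolx [-0.002  0.005 -1.   ] jaw y [ 0.001 -1.    -0.005] z [-1.    -0.001  0.002]
clock 13.65 TCP shift [0.0021 0.0019 0.0011] rot [0.03 0.09 0.28] F [ 0.1  0.1 -0.2] open 0.0874
```

Good; correct slightly, close, and lift.

```bash
python3 -m inch '[0.001,0.002,0.001,0,0,0.3,0.0876, 0,0,0,0,0,0,0, 0,0,0,0,0,0,0, 0,0,0,0,0,0,0, 0,0,0,0,0,0,0, 0,0,0,0,0,0,0, 0,0,0,0,0,0,0]'
python3 - <<'E'
from meas import *
go((.6,.299,.15))
E
```

```text
clock: 14.52
tool_pos: [0.6009, 0.2995, 0.2265]
orientation: [-137.4, 89.8, 42.6]
force: [0.1, 0.3, -0.2]
opening: 0.0396
grasp pt [0.6013 0.2999 0.0675] toolx [ 0.003  0.002 -1.   ] jaw y [ 0.001 -1.    -0.002] z [-1.    -0.001 -0.003]
clock 14.53 TCP shift [-0.0825  0.0003  0.0007] rot [ 0.06 -0.15  0.14] F [ 0.1  0.3 -0.2] open 0.0396
```

```bash
python3 -m inch '[-0.02,0,0,0,0,0,0, -0.03,0,0,0,0,0,0, -0.03,0,0,0,0,0,0, -0.01,0,0,0,0,0,0, 0,0,0,0,0,0,0]'
python3 - <<'E'
from meas import *
go((.6675,.0668,.15))
E
```

```text
clock: 15.15
tool_pos: [0.5999, 0.2988, 0.3158]
orientation: [9.6, 89.9, -170.4]
force: [-0.4, 0.0, -1.9]
opening: 0.0395
grasp pt [0.5996 0.2987 0.1568] toolx [-0.002 -0.    -1.   ] jaw y [ 0. -1.  0.] z [-1.    -0.     0.002]
clock 15.15 TCP shift [ 0.0068  0.232  -0.0675] rot [ 0.02  0.11 -0.02] F [-0.4  0.  -1.9] open 0.0395
```

```bash
python3 -m inch '[0,0.02,-0.006,0,0,0,0, 0,0.04,-0.0115,0,0,0,0, 0,0.04,-0.0115,0,0,0,0, 0,0.04,-0.0115,0,0,0,0, 0,0.04,-0.0115,0,0,0,0, 0,0.03,-0.0085,0,0,0,0, 0,0.015,-0.005,0,0,0,0, 0,0.006,-0.002,0,0,0,0, 0,0,0,0,0,0,0]'
python3 - <<'E'
from meas import *
go((.6675,.0668,.12))
E
```

```text
clock: 16.27
tool_pos: [0.6669, 0.0552, 0.3034]
orientation: [20.5, 88.9, -159.6]
force: [0.2, 0.5, -1.2]
opening: 0.0398
grasp pt [0.664  0.0541 0.1444] toolx [-0.018 -0.007 -1.   ] jaw y [-0.002 -1.     0.007] z [-1.     0.002  0.018]
clock 16.27 TCP shift [ 0.0243 -0.0118 -0.001 ] rot [-0.09  1.05 -0.39] F [ 0.2  0.5 -1.2] open 0.0398
```

```bash
python3 -m inch '[0,-0.012,-0.001,0,1.1,-0.4,0, 0.01,0,0,0,0,0,0, 0.012,0,0,0,0,0,0, 0,0,0,0,0,0,0]'
python3 - <<'E'
from meas import *
go((.6675,.0668,.12))
E
```

```text
clock: 16.77
tool_pos: [0.6672, 0.0712, 0.2793]
orientation: [-150.1, 89.9, 30.0]
force: [-0.7, 0.0, -1.0]
opening: 0.0391
grasp pt [0.6675 0.0714 0.1203] toolx [ 0.002  0.001 -1.   ] jaw y [ 0.002 -1.    -0.001] z [-1.    -0.002 -0.002]
clock 16.77 TCP shift [ 0.0003  0.0044 -0.0003] rot [ 0.12 -0.1   0.06] F [-0.7  0.  -1. ] open 0.0391
```

```bash
python3 -m inch '[0,0.0045,-0.001,0,0,0,0, 0,0,0,0,0,0,0]'
python3 - <<'E'
from meas import *
go((.6685,.0668,.078))
E
```

```text
clock: 17.02
tool_pos: [0.6684, 0.0665, 0.2792]
orientation: [-155.6, 89.9, 24.5]
force: [-0.3, 0.2, -0.8]
opening: 0.0393
grasp pt [0.6687 0.0666 0.1202] toolx [ 0.002  0.001 -1.   ] jaw y [ 0.002 -1.    -0.001] z [-1.    -0.002 -0.002]
clock 17.02 TCP shift [ 0.0422 -0.0002 -0.    ] rot [ 0.14 -0.09  0.04] F [-0.3  0.2 -0.8] open 0.0393
```

```bash
python3 -m inch '[0.015,0,0,0,-0.1,0,0, 0.015,0,0,0,-0.1,0,0, 0.008,0,0,0,0,0,0, 0,0,0,0,0,0,0]'
python3 - <<'E'
from meas import *
go((.6685,.0668,.078))
E
```

```text
clock: 17.52
tool_pos: [0.6683, 0.066, 0.238]
orientation: [-11.5, 89.8, 168.6]
force: [-0.4, -0.6, -1.3]
opening: 0.039
grasp pt [0.6678 0.0661 0.079 ] toolx [-0.003  0.001 -1.   ] jaw y [ 0.002 -1.    -0.001] z [-1.    -0.002  0.003]
clock 17.52 TCP shift [ 0.001  -0.0008 -0.0003] rot [0.09 0.17 0.03] F [-0.4 -0.6 -1.3] open 0.039
```

```bash
python3 -m inch '[0.001,0,0,0,0,0,0, 0,0,0,0,0,0,0.0876, 0,0,0,0,0,0,0.0876, 0,0,0,0,0,0,0.0876, 0,0,0,0,0,0,0.0876, -0.02,0,0,0,0,0,0.0876, -0.03,0,0,0,0,0,0.0876, -0.04,0,0,0,0,0,0.0876, -0.04,0,0,0,0,0,0.0876, -0.04,0,0,0,0,0,0.0876, 0,0,0,0,0,0,0.0876]'
python3 - <<'E'
from meas import *
go((.411,.183,.25))
snap('side','f_side')
E
```

```text
clock: 18.9
tool_pos: [0.6689, 0.0659, 0.4144]
orientation: [-95.3, 90.0, 84.9]
force: [0.5, 0.3, -0.5]
opening: 0.0879
grasp pt [0.6689 0.066  0.2554] toolx [ 0.     0.001 -1.   ] jaw y [ 0.002 -1.    -0.001] z [-1.    -0.002 -0.   ]
clock 18.9 TCP shift [ 0.0055 -0.1177  0.2576] rot [ 0.12 -0.    0.04] F [ 0.5  0.3 -0.5] open 0.0879
```

View pics/f_side.png

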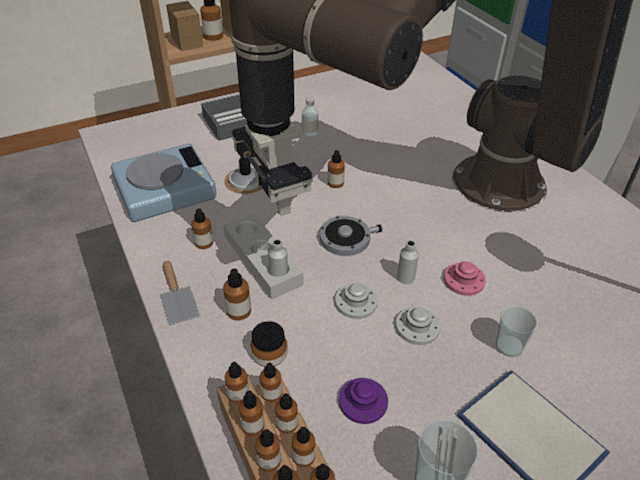

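```bash
python3 -m inch '[0,-0.008,0.018,0,0,0,0.0876, 0,-0.018,0.039,0,0,0,0.0876, 0,-0.018,0.039,0,0,0,0.0876, 0,-0.018,0.039,0,0,0,0.0876, 0,-0.018,0.039,0,0,0,0.0876, 0,-0.018,0.039,0,0,0,0.0876, 0,-0.01,0.024,0,0,0,0.0876, 0,-0.005,0.011,0,0,0,0.0876, 0,0,0,0,0,0,0.0876]'
python3 - <<'E'
from meas import *
go((.412,.1825,.16))
E
```

```text
clock: 20.08
tool_pos: [0.411, 0.1799, 0.4037]
orientation: [18.2, 89.0, -161.8]
force: [-0.1, -0.4, -0.1]
opening: 0.0874
grasp pt [0.4084 0.179  0.2447] toolx [-0.016 -0.005 -1.   ] jaw y [-0.    -1.     0.005] z [-1.     0.     0.016]
clock 20.07 TCP shift [ 0.0847 -0.0031 -0.0024] rot [-0.    0.94 -0.31] F [-0.1 -0.4 -0.1] open 0.0874
```

```bash
python3 -m inch '[0.015,-0.003,-0.0024,0,0.9,-0.3,0.0876, 0.03,0,0,0,0,0,0.0876, 0.03,0,0,0,0,0,0.0876, 0.008,0,0,0,0,0,0.0876, 0,0,0,0,0,0,0.0876]'
python3 - <<'E'
from meas import *
go((.412,.1825,.064))
E
```

```text
clock: 20.7
tool_pos: [0.4168, 0.1824, 0.318]
orientation: [87.4, 89.9, -92.7]
force: [-0.2, 0.2, 0.7]
opening: 0.0878
grasp pt [0.4168 0.1821 0.159 ] toolx [-0.    -0.002 -1.   ] jaw y [-0.002 -1.     0.002] z [-1.     0.002  0.   ]
clock 20.7 TCP shift [ 0.095  -0.0003  0.0048] rot [-0.12  0.   -0.1 ] F [-0.2  0.2  0.7] open 0.0878
```

```bash
python3 -m inch '[0.015,0,0.005,0,0,0,0.0876, 0.025,0,0,0,-0.2,0,0.0876, 0.025,0,0,0,-0.2,0,0.0876, 0.015,0,0,0,0,0,0.0876, 0,0,0,0,0,0,0.0876]'
python3 - <<'E'
from meas import *
go((.412,.1825,.064))
snap('wrist','g_wrist');snap('scene','g_scene')
a=cv2.imread('pics/g_scene.png');cv2.imwrite('pics/g_scene.png',cv2.resize(a[110:310,220:480],None,fx=2.5,fy=2.5))
E
```

```text
clock: 21.32
tool_pos: [0.4155, 0.1845, 0.2416]
orientation: [-95.1, 89.8, 84.8]
force: [0.4, 0.1, -0.0]
opening: 0.0874
grasp pt [0.4155 0.1851 0.0826] toolx [ 0.     0.004 -1.   ] jaw y [-0.002 -1.    -0.004] z [-1.     0.002 -0.   ]
clock 21.32 TCP shift [0.0186 0.002  0.0035] rot [-0.1  -0.02  0.25] F [ 0.4  0.1 -0. ] open 0.0874
```

View pics/g_scene.png

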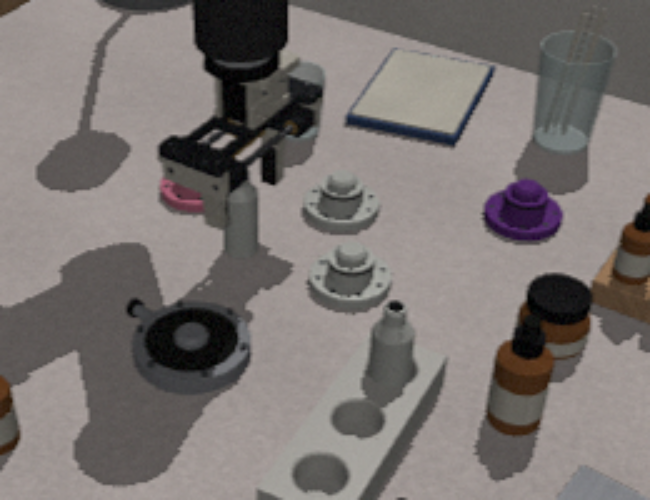

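View pics/g_wrist.png

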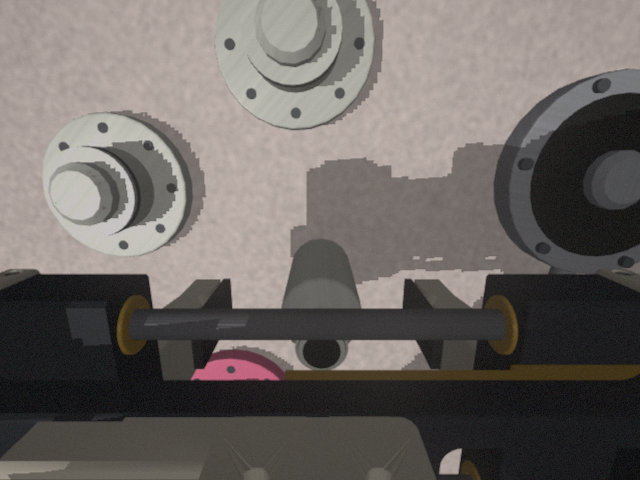

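Run:
```python
from meas import *
o,s=snap('wrist')
print('bot',onplane(s,[(321,354)],.105,o))
P=cloud(s,o)
q=around(P,(.412,.183),.025,.098,.11);print(len(q),q.mean(0) if len(q) else 0)
for n in('side','scene'):
    s=dict(np.load(f'a_{n}.npz'));P=cloud(s);h=cv2.cvtColor(s['color'],cv2.COLOR_RGB2HSV)
    m=(h[...,0]>155)&(h[...,1]>60)&(abs(P[...,0]-.33)<.12)&(abs(P[...,1]-.25)<.12)
    q=P[m];print(n,len(q),cv2.minEnclosingCircle(q[:,:2].astype(np.float32)),q[:,2].max())
```

```text
bot [[0.4100452  0.18334367 0.105     ]]
1334 [0.41081841 0.18297163 0.10533116]
side 1065 ((0.30057698488235474, 0.2505436837673187), 0.04508911818265915) 0.05254570699616057
scene 483 ((0.32879284024238586, 0.21383696794509888), 0.08250598609447479) 0.09795470402476347
```

```bash
python3 -m inch '[0.008,0.0018,0.0045,0,0,0.2,0.0876, 0.01,0,0,0,0,0,0.0876, 0,0,0,0,0,0,0.0876]'
python3 - <<'E'
from meas import *
go((.411,.183,.065))
E
```

```text
clock: 21.85
tool_pos: [0.4111, 0.1832, 0.2248]
orientation: [-131.4, 89.7, 48.5]
force: [-0.1, -0.1, 0.1]
opening: 0.0876
grasp pt [0.4117 0.1839 0.0658] toolx [ 0.004  0.004 -1.   ] jaw y [-0.001 -1.    -0.004] z [-1.     0.001 -0.004]
clock 21.85 TCP shift [0.0008 0.0002 0.0001] rot [-0.08 -0.23  0.26] F [-0.1 -0.1  0.1] open 0.0876
```

```bash
python3 -m inch '[0,0,0,0,0,0,0, 0,0,0,0,0,0,0, 0,0,0,0,0,0,0, 0,0,0,0,0,0,0, 0,0,0,0,0,0,0, 0,0,0,0,0,0,0, -0.02,0,0,0,0,0,0, -0.03,0,0,0,0,0,0, -0.03,0,0,0,0,0,0, -0.03,0,0,0,0,0,0,-0.01,0,0,0,0,0,0,0,0,0,0,0,0,0]'
python3 - <<'E'
from meas import *
go((.681,-.081,.17))
E
```

```text
clock: 23.35
tool_pos: [0.4099, 0.1821, 0.3469]
orientation: [-113.5, 89.9, 66.4]
force: [-0.1, 0.6, -0.9]
opening: 0.0396
grasp pt [0.4101 0.1825 0.1879] toolx [ 0.001  0.002 -1.   ] jaw y [-0.002 -1.    -0.002] z [-1.     0.002 -0.001]
clock 23.35 TCP shift [ 0.0176  0.2626 -0.2716] rot [-0.12 -0.06  0.14] F [-0.1  0.6 -0.9] open 0.0396
```

```bash
python3 -m inch '[0,0.016,-0.017,0,0,0,0, 0,0.035,-0.036,0,0,0,0, 0,0.035,-0.036,0,0,0,0, 0,0.035,-0.036,0,0,0,0, 0,0.035,-0.036,0,0,0,0, 0,0.035,-0.036,0,0,0,0, 0,0.035,-0.036,0,0,0,0, 0,0.02,-0.021,0,0,0,0, 0,0.01,-0.01,0,0,0,0, 0,0,0,0,0,0,0]'
python3 - <<'E'
from meas import *
go((.6815,-.081,.15))
E
```

```text
clock: 24.6
tool_pos: [0.6793, -0.0829, 0.326]
orientation: [2.8, 88.7, -177.3]
force: [-0.5, 0.4, -1.8]
opening: 0.0395
grasp pt [ 0.6758 -0.0831  0.167 ] toolx [-0.022 -0.001 -1.   ] jaw y [-0.001 -1.     0.001] z [-1.     0.001  0.022]
clock 24.6 TCP shift [ 0.0169 -0.0019 -0.0025] rot [-0.06  1.27 -0.06] F [-0.5  0.4 -1.8] open 0.0395
```

```bash
python3 -m inch '[0.01,-0.002,-0.0025,0,1.3,0,0, 0.025,0,0,0,0,0,0, 0.01,0,0,0,0,0,0, 0,0,0,0,0,0,0]'
python3 - <<'E'
from meas import *
go((.6815,-.081,.076))
E
```

```text
clock: 25.1
tool_pos: [0.6794, -0.0779, 0.2789]
orientation: [30.9, 89.9, -149.0]
force: [-0.5, 0.1, -1.1]
opening: 0.0395
grasp pt [ 0.6793 -0.078   0.1199] toolx [-0.001 -0.001 -1.   ] jaw y [ 0.001 -1.     0.001] z [-1.    -0.001  0.001]
clock 25.1 TCP shift [ 0.0439  0.0031 -0.0021] rot [ 0.08  0.05 -0.03] F [-0.5  0.1 -1.1] open 0.0395
```

```bash
python3 -m inch '[0.002,0.003,-0.002,0,0,0,0, 0.012,0,0,0,-0.1,0,0, 0.012,0,0,0,-0.1,0,0, 0.01,0,0,0,0,0,0, 0,0,0,0,0,0,0]'
python3 - <<'E'
from meas import *
go((.6815,-.081,.076))
E
```

```text
clock: 25.72
tool_pos: [0.6818, -0.0807, 0.2421]
orientation: [7.2, 89.9, -172.7]
force: [0.1, -0.7, -1.1]
opening: 0.0393
grasp pt [ 0.6813 -0.0808  0.0831] toolx [-0.003 -0.    -1.   ] jaw y [ 0.002 -1.     0.   ] z [-1.    -0.002  0.003]
clock 25.73 TCP shift [0.0071 0.0003 0.0002] rot [ 0.11  0.15 -0.02] F [ 0.1 -0.7 -1.1] open 0.0393
```

```bash
python3 -m inch '[0.006,0,0,0,0.1,0,0, 0.001,0,0,0,0,0,0, 0.001,0,0,0,0,0,0, 0,0,0,0,0,0,0.0876, 0,0,0,0,0,0,0.0876, 0,0,0,0,0,0,0.0876, 0,0,0,0,0,0,0.0876, -0.02,0,0,0,0,0,0.0876, -0.03,0,0,0,0,0,0.0876, -0.04,0,0,0,0,0,0.0876, -0.04,0,0,0,0,0,0.0876, -0.04,0,0,0,0,0,0.0876, 0,0,0,0,0,0,0.0876]'
python3 - <<'E'
from meas import *
go((.5,.10,.25))
E
```

```text
clock: 27.35
tool_pos: [0.6821, -0.0808, 0.4097]
orientation: [94.5, 89.9, -85.4]
force: [0.4, -0.7, -0.3]
opening: 0.0877
grasp pt [ 0.6821 -0.081   0.2507] toolx [ 0.    -0.001 -1.   ] jaw y [ 0.002 -1.     0.001] z [-1.    -0.002 -0.   ]
clock 27.35 TCP shift [ 0.0005 -0.1812  0.1817] rot [ 0.12 -0.   -0.06] F [ 0.4 -0.7 -0.3] open 0.0877
```

Now back to the look pose over base and cells.

```bash
python3 -m inch '[0,-0.015,0.015,0,0,0,0.0876, 0,-0.03,0.03,0,0,0,0.0876, 0,-0.03,0.03,0,0,0,0.0876, 0,-0.03,0.03,0,0,0,0.0876, 0,-0.03,0.03,0,0,0,0.0876, 0,-0.03,0.03,0,0,0,0.0876, 0,-0.015,0.015,0,0,0,0.0876, 0,0,0,0,0,0,0.0876, 0,0,0,0,0,0,0.0876]'
python3 - <<'E'
from meas import *
go((.545,.198,.15))
o,s=snap('wrist','h_wrist');np.savez('e.npz',**s)
N={'cellA':((.547,.198),.047,.025),'cellAfl':((.547,.198),.013,.055),'cellB':((.467,.31),.047,.025),'cellBfl':((.467,.31),.013,.055),'spig':((.471,.012),.031,.025)}
meas(o,s,N)
E
```

```text
clock: 28.48
tool_pos: [0.4896, 0.1052, 0.402]
orientation: [14.1, 89.4, -165.7]
force: [0.2, 0.5, -0.3]
opening: 0.0876
grasp pt [0.488  0.1048 0.243 ] toolx [-0.01  -0.003 -1.   ] jaw y [ 0.003 -1.     0.002] z [-1.    -0.003  0.01 ]
clock 28.48 TCP shift [ 0.0923 -0.0929 -0.0566] rot [ 0.18  0.56 -0.14] F [ 0.2  0.5 -0.3] open 0.0876
cellA 904 [0.5469 0.1967 0.0465] mec [0.5464 0.1973] 0.0169
cellAfl 3478 [0.5488 0.194  0.0132] mec [0.5467 0.1975] 0.0449
cellB 757 [0.4675 0.3095 0.0464] mec [0.4664 0.3109] 0.0172
cellBfl 2753 [0.4725 0.3024 0.0131] mec [0.4668 0.3111] 0.0455
spig 706 [0.4733 0.0122 0.0305] mec [0.4725 0.0116] 0.0171
```

View pics/h_wrist.png

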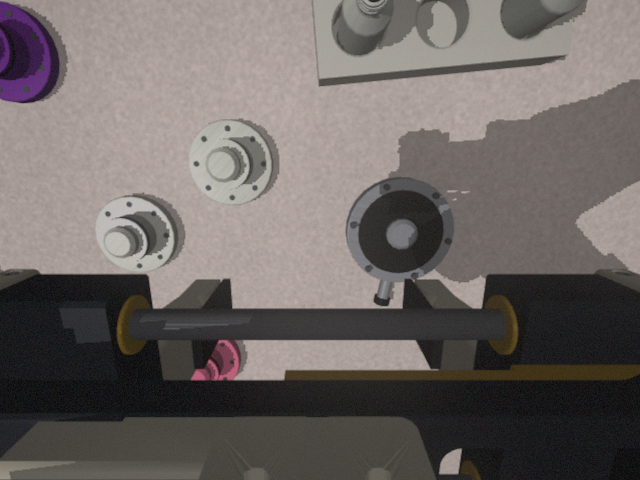

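```bash
python3 -m inch '[0.01,-0.025,-0.015,0,0.5,0,0.0876, 0.02,-0.034,-0.021,0,0,0,0.0876, 0.02,-0.025,-0.015,0,0,0,0.0876, 0.02,-0.008,-0.006,0,0,0,0.0876, 0.01,0,0,0,0,0,0.0876, 0,0,0,0,0,0,0.0876]'
python3 - <<'E'
from meas import *
go((.5465,.1974,.035))
E
```

```text
clock: 29.28
tool_pos: [0.551, 0.1957, 0.3173]
orientation: [64.3, 89.7, -116.0]
force: [-1.5, -0.2, 0.8]
opening: 0.0876
grasp pt [0.5506 0.195  0.1583] toolx [-0.002 -0.004 -1.   ] jaw y [-0.004 -1.     0.004] z [-1.     0.004  0.002]
clock 29.27 TCP shift [ 0.1233 -0.0023  0.0042] rot [-0.26  0.12 -0.26] F [-1.5 -0.2  0.8] open 0.0876
```

```bash
python3 -m inch '[0.015,-0.0023,0.004,-0.2,0,-0.2,0.0876, 0.025,0,0,0,-0.1,0,0.0876, 0.03,0,0,0,-0.2,0,0.0876, 0.025,0,0,0,-0.2,0,0.0876, 0.01,0,0,0,0,0,0.0876, 0,0,0,0,0,0,0.0876]'
python3 - <<'E'
from meas import *
go((.5465,.1974,.035))
E
```

```text
clock: 30.02
tool_pos: [0.5455, 0.1963, 0.2117]
orientation: [-35.0, 89.6, 144.8]
force: [-0.1, -0.3, 1.0]
opening: 0.0876
grasp pt [0.5446 0.1969 0.0527] toolx [-0.006  0.004 -1.   ] jaw y [-0.002 -1.    -0.004] z [-1.     0.002  0.006]
clock 30.02 TCP shift [ 0.0177 -0.001  -0.0011] rot [-0.14  0.32  0.23] F [-0.1 -0.3  1. ] open 0.0876
```

```bash
python3 -m inch '[0.008,-0.0007,-0.001,0,0.3,0.2,0.0876, 0.008,0,0,0,0,0,0.0876, 0,0,0,0,0,0,0.0876]'
python3 - <<'E'
from meas import *
go((.5465,.1974,.035))
E
```

```text
clock: 30.4
tool_pos: [0.5471, 0.1975, 0.1969]
orientation: [-141.8, 89.8, 38.0]
force: [-0.0, -0.9, 0.6]
opening: 0.0878
grasp pt [0.5476 0.1979 0.0379] toolx [ 0.003  0.002 -1.   ] jaw y [-0.002 -1.    -0.002] z [-1.     0.002 -0.003]
clock 30.4 TCP shift [0.0029 0.0001 0.0006] rot [-0.13 -0.18  0.14] F [-0.  -0.9  0.6] open 0.0878
```

```bash
python3 -m inch '[0.003,0,0.0006,0,-0.2,0.1,0.0876, 0,0,0,0,0,0,0, 0,0,0,0,0,0,0, 0,0,0,0,0,0,0, 0,0,0,0,0,0,0, 0,0,0,0,0,0,0]'
python3 - <<'E'
from meas import *
go((.5465,.1974,.035))
E
```

```text
clock: 31.15
tool_pos: [0.5468, 0.1977, 0.1944]
orientation: [-110.8, 89.9, 69.1]
force: [1.2, -0.1, -0.5]
opening: 0.0492
grasp pt [0.5468 0.1979 0.0354] toolx [ 0.     0.001 -1.   ] jaw y [-0.002 -1.    -0.001] z [-1.     0.002 -0.   ]
clock 31.15 TCP shift [0.0004 0.0003 0.0003] rot [-0.11 -0.03  0.07] F [ 1.2 -0.1 -0.5] open 0.0492
```

```bash
python3 -m inch '[-0.015,0,0,0,0,0,0, -0.03,0,0,0,0,0,0, -0.03,0,0,0,0,0,0, -0.01,0,0,0,0,0,0, 0,0,0,0,0,0,0]'
python3 - <<'E'
from meas import *
go((.4725,.0115,.12))
E
```

```text
clock: 31.78
tool_pos: [0.546, 0.1971, 0.2831]
orientation: [-19.5, 89.9, 160.3]
force: [-0.2, 0.3, -3.1]
opening: 0.0495
grasp pt [0.5457 0.1972 0.1241] toolx [-0.001  0.001 -1.   ] jaw y [-0.003 -1.    -0.001] z [-1.     0.003  0.001]
clock 31.77 TCP shift [0.0041 0.1858 0.0729] rot [-0.15  0.08  0.03] F [-0.2  0.3 -3.1] open 0.0495
```

```bash
python3 -m inch '[0,0.015,0.006,0,0,0,0, 0,0.03,0.012,0,0,0,0, 0,0.03,0.012,0,0,0,0, 0,0.03,0.012,0,0,0,0, 0,0.03,0.012,0,0,0,0, 0,0.025,0.01,0,0,0,0, 0,0.015,0.006,0,0,0,0, 0,0,0,0,0,0,0]'
python3 - <<'E'
from meas import *
go((.4725,.0115,.09))
E
```

```text
clock: 32.78
tool_pos: [0.4671, 0.0122, 0.2754]
orientation: [20.2, 89.0, -160.1]
force: [-0.9, -0.3, -2.6]
opening: 0.0491
grasp pt [0.4646 0.0112 0.1164] toolx [-0.016 -0.006 -1.   ] jaw y [-0.005 -1.     0.006] z [-1.     0.005  0.016]
clock 32.77 TCP shift [ 0.0263  0.0005 -0.0058] rot [-0.28  0.92 -0.34] F [-0.9 -0.3 -2.6] open 0.0491
```

```bash
python3 -m inch '[0.01,0.0005,-0.0058,-0.3,0.9,-0.3,0, 0.014,0,0,0,0,0,0, 0,0,0,0,0,0,0]'
python3 - <<'E'
from meas import *
go((.4725,.0115,.071))
E
```

```text
clock: 33.15
tool_pos: [0.4739, 0.0126, 0.2504]
orientation: [152.3, 90.0, -27.6]
force: [-0.3, 0.8, -2.8]
opening: 0.0492
grasp pt [0.474  0.0125 0.0914] toolx [ 0.001 -0.    -1.   ] jaw y [ 0.001 -1.     0.   ] z [-1.    -0.001 -0.001]
clock 33.15 TCP shift [0.0204 0.001  0.0014] rot [ 0.05 -0.04 -0.02] F [-0.3  0.8 -2.8] open 0.0492
```

```bash
python3 -m inch '[0.005,0.001,0.0014,0,0,0,0, 0.012,0,0,0,0,0,0, 0,0,0,0,0,0,0]'
python3 - <<'E'
from meas import *
go((.4725,.0115,.0555))
E
```

```text
clock: 33.52
tool_pos: [0.473, 0.0123, 0.2328]
orientation: [174.1, 89.9, -5.8]
force: [1.0, 0.1, -2.8]
opening: 0.0493
grasp pt [0.4732 0.0123 0.0738] toolx [ 0.002 -0.    -1.   ] jaw y [ 0.002 -1.     0.   ] z [-1.    -0.002 -0.002]
clock 33.52 TCP shift [0.0183 0.0008 0.0005] rot [ 0.11 -0.09 -0.01] F [ 1.   0.1 -2.8] open 0.0493
```

```bash
python3 -m inch '[0.004,0.0008,0.0005,0,-0.1,0,0, 0.004,0,0,0,0,0,0, 0.004,0,0,0,0,0,0, 0,0,0,0,0,0,0]'
python3 - <<'E'
from meas import *
go((.4725,.0115,.0555))
E
```

```text
clock: 34.02
tool_pos: [0.4727, 0.0115, 0.2203]
orientation: [168.7, 90.0, -11.2]
force: [0.0, -1.5, -2.2]
opening: 0.0495
grasp pt [0.4727 0.0115 0.0613] toolx [ 0. -0. -1.] jaw y [ 0.002 -1.     0.   ] z [-1.    -0.002 -0.   ]
clock 34.02 TCP shift [ 0.0058 -0.      0.0002] rot [ 0.11 -0.01 -0.  ] F [ 0.  -1.5 -2.2] open 0.0495
```

```bash
python3 -m inch '[0.003,0,0,0,0,0,0, 0.003,0,0,0,0,0,0, 0.001,0,0,0,0,0,0, 0,0,0,0,0,0,0]'
python3 - <<'E'
from meas import *
go((.4725,.0115,.0555))
E
```

```text
clock: 34.52
tool_pos: [0.473, 0.0116, 0.2146]
orientation: [-176.3, 89.9, 3.9]
force: [-0.4, 0.5, -3.1]
opening: 0.0497
grasp pt [0.4732 0.0116 0.0556] toolx [ 0.002  0.    -1.   ] jaw y [ 0.003 -1.    -0.   ] z [-1.    -0.003 -0.002]
clock 34.52 TCP shift [0.0001 0.0001 0.0005] rot [ 0.16 -0.09  0.01] F [-0.4  0.5 -3.1] open 0.0497
```

```bash
python3 -m inch '[0.001,0,0,0,0,0,0, 0.001,0,0,0,0,0,0]'
python3 - <<'E'
from meas import *
go((.4725,.0115,.0555))
E
```

```text
clock: 34.78
tool_pos: [0.473, 0.0117, 0.2143]
orientation: [175.7, 89.9, -4.1]
force: [-8.0, 1.9, 20.6]
opening: 0.0497
grasp pt [0.4734 0.0116 0.0553] toolx [ 0.002 -0.    -1.   ] jaw y [ 0.003 -1.     0.   ] z [-1.    -0.003 -0.002]
clock 34.77 TCP shift [-0.0002  0.0002  0.0005] rot [ 0.2  -0.12 -0.01] F [-8.   1.9 20.6] open 0.0497
```

```bash
python3 -m inch '[0,0,0,0,0,0,0.0876, 0,0,0,0,0,0,0.0876, 0,0,0,0,0,0,0.0876, 0,0,0,0,0,0,0.0876, -0.02,0,0,0,0,0,0.0876, -0.04,0,0,0,0,0,0.0876, -0.05,0,0,0,0,0,0.0876, -0.05,-0.02,0,0,0,0,0.0876, -0.02,-0.03,-0.01,0,0,0,0.0876, 0,-0.03,-0.02,0,0,0,0.0876, 0,-0.015,-0.01,0,0,0,0.0876, 0,0,0,0,0,0,0.0876, 0,0,0,0,0,0,0.0876]'
python3 - <<'E'
from meas import *
go((.467,.311,.15))
o,s=snap('wrist','i_wrist');np.savez('e.npz',**s)
N={'cellA':((.473,.012),.067,.025),'cellAfl':((.473,.012),.033,.055),'cellB':((.467,.31),.047,.025),'cellBfl':((.467,.31),.013,.055)}
meas(o,s,N)
E
```

```text
clock: 36.4
tool_pos: [0.5128, 0.1084, 0.3986]
orientation: [63.2, 89.9, -116.7]
force: [-0.4, -0.7, 1.0]
opening: 0.0878
grasp pt [0.5127 0.1083 0.2396] toolx [-0.    -0.001 -1.   ] jaw y [ 0.002 -1.     0.001] z [-1.    -0.002  0.   ]
clock 36.4 TCP shift [ 0.0895 -0.2027  0.0453] rot [ 0.13  0.02 -0.05] F [-0.4 -0.7  1. ] open 0.0878
cellA 735 [0.4757 0.0126 0.0665] mec [0.4731 0.0118] 0.0169
cellAfl 2809 [0.4829 0.0176 0.0333] mec [0.4732 0.0116] 0.0451
cellB 553 [0.4713 0.3094 0.0464] mec [0.467  0.3108] 0.0171
cellBfl 2405 [0.4777 0.3007 0.0132] mec [0.4669 0.3112] 0.0453
```

View pics/i_wrist.png

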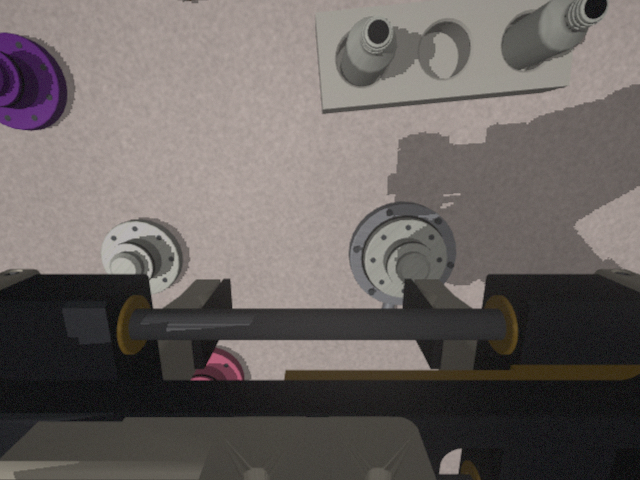

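```bash
python3 -m inch '[0,-0.02,0.005,0,0,0,0.0876, 0.01,-0.04,0.009,0,0,0,0.0876, 0.02,-0.04,0.009,0,0,0,0.0876, 0.02,-0.04,0.009,0,0,0,0.0876, 0.02,-0.035,0.008,0,0,0,0.0876, 0.01,-0.02,0.004,0,0,0,0.0876, 0,-0.005,0,0,0,0,0.0876, 0,0,0,0,0,0,0.0876]'
python3 - <<'E'
from meas import *
go((.467,.311,.035))
E
```

```text
clock: 37.45
tool_pos: [0.4668, 0.3074, 0.3169]
orientation: [88.2, 89.9, -92.0]
force: [-0.1, 0.4, -0.1]
opening: 0.0877
grasp pt [0.4668 0.3071 0.158 ] toolx [-0.    -0.002 -1.   ] jaw y [-0.005 -1.     0.002] z [-1.     0.005  0.   ]
clock 37.45 TCP shift [ 1.229e-01 -3.800e-03 -1.000e-04] rot [-0.27  0.   -0.1 ] F [-0.1  0.4 -0.1] open 0.0877
```

```bash
python3 -m inch '[0.015,-0.0038,0,-0.2,0,-0.1,0.0876, 0.025,0,0,0,-0.1,0,0.0876, 0.03,0,0,0,-0.2,0,0.0876, 0.025,0,0,0,-0.2,0,0.0876, 0.01,0,0,0,0,0,0.0876, 0,0,0,0,0,0,0.0876]'
python3 - <<'E'
from meas import *
go((.467,.3111,.035))
E
```

```text
clock: 38.2
tool_pos: [0.4683, 0.3077, 0.209]
orientation: [-26.8, 89.6, 152.8]
force: [1.0, -0.1, 0.9]
opening: 0.0878
grasp pt [0.4672 0.3082 0.05  ] toolx [-0.007  0.003 -1.   ] jaw y [-0.006 -1.    -0.003] z [-1.     0.006  0.007]
clock 38.2 TCP shift [ 0.015  -0.0034  0.0012] rot [-0.35  0.38  0.19] F [ 1.  -0.1  0.9] open 0.0878
```

```bash
python3 -m inch '[0.006,-0.0034,0.001,-0.3,0.4,0.2,0.0876, 0.006,0,0,0,0,0,0.0876, 0,0,0,0,0,0,0.0876]'
python3 - <<'E'
from meas import *
go((.467,.3111,.035))
E
```

```text
clock: 38.58
tool_pos: [0.4678, 0.3119, 0.1982]
orientation: [-144.4, 89.8, 35.6]
force: [-0.4, 0.7, 1.3]
opening: 0.0879
grasp pt [0.4683 0.3122 0.0392] toolx [ 0.003  0.002 -1.   ] jaw y [-0.    -1.    -0.002] z [-1.     0.    -0.003]
clock 38.58 TCP shift [0.0042 0.0008 0.0008] rot [-0.01 -0.19  0.13] F [-0.4  0.7  1.3] open 0.0879
```

```bash
python3 -m inch '[0.004,0.0008,0.0012,0,-0.2,0.1,0.0876, 0,0,0,0,0,0,0, 0,0,0,0,0,0,0, 0,0,0,0,0,0,0, 0,0,0,0,0,0,0, 0,0,0,0,0,0,0]'
python3 - <<'E'
from meas import *
go((.467,.3111,.035))
E
```

```text
clock: 39.33
tool_pos: [0.4667, 0.3113, 0.1948]
orientation: [-105.9, 89.9, 74.1]
force: [0.9, 1.1, -0.2]
opening: 0.0494
grasp pt [0.4668 0.3116 0.0358] toolx [ 0.     0.002 -1.   ] jaw y [ 0.    -1.    -0.002] z [-1. -0. -0.]
clock 39.33 TCP shift [ 0.0008  0.0002 -0.0003] rot [ 0.   -0.03  0.09] F [ 0.9  1.1 -0.2] open 0.0494
```

```bash
python3 -m inch '[-0.015,0,0,0,0,0,0, -0.03,0,0,0,0,0,0, -0.03,0,0,0,0,0,0, -0.025,0,0,0,0,0,0, -0.01,0,0,0,0,0,0, 0,0,0,0,0,0,0]'
python3 - <<'E'
from meas import *
go((.4732,.0117,.15))
E
```

```text
clock: 40.08
tool_pos: [0.4658, 0.3101, 0.3103]
orientation: [-16.0, 89.9, 164.0]
force: [-0.4, 0.7, -2.2]
opening: 0.0492
grasp pt [0.4656 0.3102 0.1513] toolx [-0.001  0.    -1.   ] jaw y [-0.001 -1.    -0.   ] z [-1.     0.001  0.001]
clock 40.08 TCP shift [ 0.0011  0.2984 -0.0076] rot [-0.04  0.08  0.02] F [-0.4  0.7 -2.2] open 0.0492
```

```bash
python3 -m inch '[0,0.02,0,0,0,0,0, 0,0.04,-0.001,0,0,0,0, 0,0.04,-0.001,0,0,0,0, 0,0.04,-0.001,0,0,0,0, 0,0.04,-0.001,0,0,0,0, 0,0.04,-0.001,0,0,0,0, 0,0.04,-0.001,0,0,0,0, 0,0.025,-0.001,0,0,0,0, 0,0.012,-0.001,0,0,0,0, 0,0,0,0,0,0,0]'
python3 - <<'E'
from meas import *
go((.4732,.0117,.12))
E
```

```text
clock: 41.32
tool_pos: [0.4669, -0.0034, 0.301]
orientation: [26.5, 88.8, -153.7]
force: [1.4, 0.5, -2.9]
opening: 0.0492
grasp pt [ 0.4639 -0.0049  0.1421] toolx [-0.019 -0.009 -1.   ] jaw y [-0.004 -1.     0.009] z [-1.     0.004  0.019]
clock 41.33 TCP shift [ 0.0218 -0.0153 -0.0067] rot [-0.21  1.07 -0.53] F [ 1.4  0.5 -2.9] open 0.0492
```

```bash
python3 -m inch '[0.005,-0.0153,-0.0067,-0.2,1.1,-0.5,0, 0.014,0,0,0,0,0,0, 0,0,0,0,0,0,0]'
python3 - <<'E'
from meas import *
go((.4732,.0117,.11))
E
```

```text
clock: 41.7
tool_pos: [0.4737, 0.014, 0.2798]
orientation: [174.3, 90.0, -5.6]
force: [-0.0, 0.0, -2.2]
opening: 0.0497
grasp pt [0.4738 0.014  0.1208] toolx [ 0.001 -0.    -1.   ] jaw y [ 0.001 -1.     0.   ] z [-1.    -0.001 -0.001]
clock 41.7 TCP shift [0.0108 0.0023 0.0005] rot [ 0.08 -0.03 -0.  ] F [-0.   0.  -2.2] open 0.0497
```

```bash
python3 -m inch '[0.004,0.0023,0.0005,0,0,0,0, 0.005,0,0,0,0,0,0, 0,0,0,0,0,0,0]'
python3 - <<'E'
from meas import *
go((.4732,.0117,.0918))
E
```

```text
clock: 42.08
tool_pos: [0.4731, 0.0121, 0.27]
orientation: [93.6, 90.0, -86.3]
force: [0.6, -0.7, -2.2]
opening: 0.0493
grasp pt [0.4731 0.012  0.111 ] toolx [ 0. -0. -1.] jaw y [ 0.003 -1.     0.   ] z [-1.    -0.003 -0.   ]
clock 42.08 TCP shift [ 0.0192  0.0004 -0.0001] rot [ 0.15 -0.   -0.03] F [ 0.6 -0.7 -2.2] open 0.0493
```

```bash
python3 -m inch '[0.005,0.0003,0,0,0,0,0, 0.004,0,0,0,0,0,0, 0.004,0,0,0,0,0,0, 0,0,0,0,0,0,0]'
python3 - <<'E'
from meas import *
go((.4732,.0117,.0918))
E
```

```text
clock: 42.58
tool_pos: [0.4732, 0.0115, 0.2564]
orientation: [152.2, 90.0, -27.7]
force: [0.4, -0.4, -1.9]
opening: 0.0493
grasp pt [0.4733 0.0115 0.0974] toolx [ 0.001 -0.    -1.   ] jaw y [ 0.002 -1.     0.   ] z [-1.    -0.002 -0.001]
clock 42.58 TCP shift [ 0.0056 -0.0002  0.    ] rot [ 0.13 -0.03 -0.02] F [ 0.4 -0.4 -1.9] open 0.0493
```

```bash
python3 -m inch '[0.003,0,0,0,0,0,0, 0.003,0,0,0,0,0,0, 0.001,0,0,0,0,0,0, 0.001,0,0,0,0,0,0]'
python3 - <<'E'
from meas import *
go((.4732,.0117,.0918))
E
```

```text
clock: 43.08
tool_pos: [0.4734, 0.0117, 0.2507]
orientation: [160.1, 89.9, -19.7]
force: [-6.1, 0.8, 11.8]
opening: 0.0495
grasp pt [0.4737 0.0116 0.0917] toolx [ 0.002 -0.001 -1.   ] jaw y [ 0.003 -1.     0.001] z [-1.    -0.003 -0.002]
clock 43.08 TCP shift [-0.0001 -0.0001  0.0002] rot [ 0.19 -0.09 -0.03] F [-6.1  0.8 11.8] open 0.0495
```

Seated at the predicted height with contact. Release, rise, and go look for the cap.

```bash
python3 -m inch '[0,0,0,0,0,0,0.0876, 0,0,0,0,0,0,0.0876, 0,0,0,0,0,0,0.0876, 0,0,0,0,0,0,0.0876, -0.02,0,0,0,0,0,0.0876, -0.04,0,0,0,0,0,0.0876, -0.05,0,0,0,0,0,0.0876, -0.03,0.02,-0.008,0,0,0,0.0876, -0.01,0.04,-0.016,0,0,0,0.0876, 0,0.04,-0.016,0,0,0,0.0876, 0,0.04,-0.016,0,0,0,0.0876, 0,0.03,-0.012,0,0,0,0.0876, 0,0.01,-0.004,0,0,0,0.0876, 0,0,0,0,0,0,0.0876, 0,0,0,0,0,0,0.0876]'
python3 - <<'E'
from meas import *
go((.597,-.302,.2))
o,s=snap('wrist','j_wrist');np.savez('e.npz',**s)
N={'cellB':((.473,.012),.103,.025),'cellBfl':((.473,.012),.069,.055),'capgrip':((.597,-.302),.068,.03),'capfl':((.597,-.302),.013,.055)}
meas(o,s,N)
E
```

```text
clock: 44.95
tool_pos: [0.5483, -0.1723, 0.4059]
orientation: [158.5, 89.8, -21.2]
force: [0.1, 0.3, 0.1]
opening: 0.0876
grasp pt [ 0.5487 -0.1724  0.2469] toolx [ 0.003 -0.001 -1.   ] jaw y [ 0.006 -1.     0.001] z [-1.    -0.006 -0.003]
clock 44.95 TCP shift [ 0.0472  0.13   -0.0478] rot [ 0.34 -0.17 -0.07] F [0.1 0.3 0.1] open 0.0876
cellB few
cellBfl 1509 [ 0.4991 -0.0039  0.0691] mec [0.4925 0.0053] 0.0407
capgrip 802 [ 0.5991 -0.3005  0.068 ] mec [ 0.5989 -0.3013] 0.015
capfl 2212 [ 0.6017 -0.2956  0.0145] mec [ 0.5987 -0.3011] 0.0452
```

View pics/j_wrist.png

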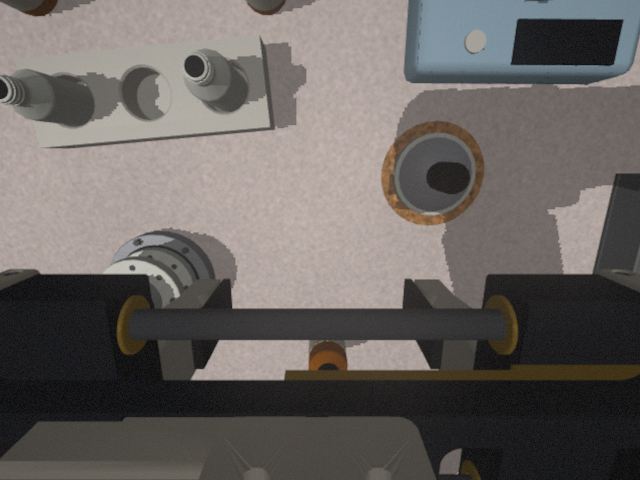

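```bash
python3 -m inch '[0,0.02,-0.0075,0.3,-0.2,0,0.0876, 0,0.035,-0.013,0,0,0,0.0876, 0,0.035,-0.013,0,0,0,0.0876, 0.01,0.025,-0.01,0,0,0,0.0876, 0.02,0.01,-0.004,0,0,0,0.0876, 0.02,0,0,0,0,0,0.0876, 0,0,0,0,0,0,0.0876]'
python3 - <<'E'
from meas import *
go((.5988,-.3012,.0495))
E
```

```text
clock: 45.88
tool_pos: [0.5986, -0.3, 0.3545]
orientation: [130.0, 89.9, -49.6]
force: [-0.4, 0.3, 0.9]
opening: 0.0874
grasp pt [ 0.5987 -0.3001  0.1955] toolx [ 0.001 -0.001 -1.   ] jaw y [ 0.006 -1.     0.001] z [-1.    -0.006 -0.001]
clock 45.88 TCP shift [ 1.46e-01  1.10e-03 -1.00e-04] rot [ 0.37 -0.04 -0.05] F [-0.4  0.3  0.9] open 0.0874
```

```bash
python3 -m inch '[0.02,0.001,0,0.4,0,0,0.0876, 0.04,0,0,0,-0.1,0,0.0876, 0.03,0,0,0,-0.2,0,0.0876, 0.025,0,0,0,-0.2,0,0.0876, 0.01,0,0,0,0,0,0.0876, 0,0,0,0,0,0,0.0876]'
python3 - <<'E'
from meas import *
go((.5988,-.3012,.0495))
E
```

```text
clock: 46.62
tool_pos: [0.6007, -0.2994, 0.2315]
orientation: [66.2, 89.8, -113.6]
force: [-0.1, 0.5, 0.6]
opening: 0.0877
grasp pt [ 0.6004 -0.2999  0.0725] toolx [-0.002 -0.004 -1.   ] jaw y [ 0.004 -1.     0.004] z [-1.    -0.004  0.002]
clock 46.62 TCP shift [0.0231 0.0018 0.0019] rot [ 0.25  0.09 -0.21] F [-0.1  0.5  0.6] open 0.0877
```

```bash
python3 -m inch '[0.01,0.0018,0.0019,0.2,0.1,-0.2,0.0876, 0.008,0,0,0,0,0,0.0876, 0.004,0,0,0,0,0,0.0876, 0,0,0,0,0,0,0.0876]'
python3 - <<'E'
from meas import *
go((.5988,-.3012,.0495))
E
```

```text
clock: 47.12
tool_pos: [0.5996, -0.3015, 0.2111]
orientation: [166.2, 89.7, -13.8]
force: [-0.3, -0.6, -0.0]
opening: 0.0877
grasp pt [ 0.6004 -0.3017  0.0521] toolx [ 0.005 -0.001 -1.   ] jaw y [ 0.001 -1.     0.001] z [-1.    -0.001 -0.005]
clock 47.12 TCP shift [ 0.0026 -0.0003  0.0009] rot [ 0.06 -0.27 -0.07] F [-0.3 -0.6 -0. ] open 0.0877
```

```bash
python3 -m inch '[0.0025,-0.0003,0.001,0,-0.3,0,0.0876, 0,0,0,0,0,0,0, 0,0,0,0,0,0,0, 0,0,0,0,0,0,0, 0,0,0,0,0,0,0, 0,0,0,0,0,0,0, 0,0,0,0,0,0,0]'
python3 - <<'E'
from meas import *
go((.5988,-.3012,.0495))
E
```

```text
clock: 48.0
tool_pos: [0.5989, -0.3013, 0.2092]
orientation: [94.5, 89.9, -85.4]
force: [-0.1, -0.8, -0.4]
opening: 0.0335
grasp pt [ 0.5989 -0.3015  0.0502] toolx [ 0.    -0.001 -1.   ] jaw y [ 0.001 -1.     0.001] z [-1.    -0.001 -0.   ]
clock 48.0 TCP shift [ 0.0007 -0.0001  0.0001] rot [ 0.07 -0.01 -0.08] F [-0.1 -0.8 -0.4] open 0.0335
```

```bash
python3 -m inch '[0,0,0,0,0,0,0, 0,0,0,0,0,0,0, 0,0,0,0,0,0,0]';  python3 -m inch '[-0.015,0,0,0,0,0,0, -0.03,0,0,0,0,0,0, -0.04,0,0,0,0,0,0, -0.04,0,0,0,0,0,0, -0.03,0,0,0,0,0,0, -0.015,0,0,0,0,0,0, 0,0,0,0,0,0,0]'
python3 - <<'E'
from meas import *
go((.4734,.0115,.21))
E
```

```text
clock: 48.38
tool_pos: [0.5989, -0.3013, 0.2092]
orientation: [94.2, 89.9, -85.7]
force: [-0.0, -1.1, 0.2]
opening: 0.0294
clock: 49.25
tool_pos: [0.5973, -0.3006, 0.386]
orientation: [-9.0, 89.8, 171.0]
force: [-0.1, 0.6, -4.0]
opening: 0.0296
grasp pt [ 0.5967 -0.3005  0.2271] toolx [-0.004  0.001 -1.   ] jaw y [ 0.    -1.    -0.001] z [-1.    -0.     0.004]
clock 49.25 TCP shift [ 0.0177 -0.3121  0.1238] rot [0.01 0.21 0.03] F [-0.1  0.6 -4. ] open 0.0296
```

```bash
python3 -m inch '[0,-0.02,0.008,0,0,0,0, 0,-0.04,0.016,0,0,0,0, 0,-0.04,0.016,0,0,0,0, 0,-0.04,0.016,0,0,0,0, 0,-0.04,0.016,0,0,0,0, 0,-0.04,0.016,0,0,0,0, 0,-0.04,0.016,0,0,0,0, 0,-0.03,0.012,0,0,0,0, 0,-0.015,0.006,0,0,0,0, 0,0,0,0,0,0,0]'
python3 - <<'E'
from meas import *
go((.4734,.0115,.18))
E
```

```text
clock: 50.5
tool_pos: [0.4631, 0.0169, 0.3729]
orientation: [-4.3, 88.4, 175.7]
force: [-0.1, -0.3, -4.1]
opening: 0.0295
grasp pt [0.4587 0.0172 0.214 ] toolx [-0.027  0.002 -1.   ] jaw y [-0.    -1.    -0.002] z [-1.     0.     0.027]
clock 50.5 TCP shift [ 0.0336  0.0054 -0.0113] rot [-0.01  1.56  0.12] F [-0.1 -0.3 -4.1] open 0.0295
```

```bash
python3 -m inch '[0.01,0.0054,-0.0113,0,1.6,0,0, 0.02,0,0,0,0,0,0, 0.015,0,0,0,0,0,0, 0,0,0,0,0,0,0]'
python3 - <<'E'
from meas import *
go((.4734,.0115,.16))
o,s=snap('wrist');meas(o,s,{'cellB':((.473,.012),.069,.055),'capfl':((.473,.012),.131,.055)})
E
```

```text
clock: 51.0
tool_pos: [0.4726, 0.0101, 0.3237]
orientation: [-6.2, 89.8, 173.8]
force: [0.1, -0.1, -2.4]
opening: 0.0294
grasp pt [0.4721 0.0102 0.1647] toolx [-0.003  0.    -1.   ] jaw y [ 0. -1. -0.] z [-1.    -0.     0.003]
clock 51.0 TCP shift [ 0.0047 -0.0014 -0.0008] rot [0.   0.17 0.02] F [ 0.1 -0.1 -2.4] open 0.0294
cellB 1172 [0.5095 0.0133 0.069 ] mec [0.4923 0.0126] 0.0407
capfl 5390 [0.4985 0.01   0.1311] mec [0.4723 0.0099] 0.0446
```

```bash
python3 -m inch '[0.004,-0.0014,-0.001,0,0.2,0,0, 0.003,0,0,0,0,0,0, 0,0,0,0,0,0,0]'
python3 - <<'E'
from meas import *
go((.4734,.0115,.142))
o,s=snap('wrist')
P=cloud(s,o);q=around(P,(.4734,.0115),.055,.064,.074)
# circle fit of outer rim of visible flange part
a=np.arctan2(q[:,1]-.0115,q[:,0]-.4734);r=np.hypot(q[:,1]-.0115,q[:,0]-.4734)
E=[q[(abs(a-t)<.05)][r[abs(a-t)<.05].argmax()] for t in np.arange(-1.2,1.25,.1) if (abs(a-t)<.05).sum()>3]
print(len(E),circ(np.array(E)))
E
```

```text
clock: 51.42
tool_pos: [0.4743, 0.0115, 0.318]
orientation: [-162.9, 89.8, 17.0]
force: [-0.4, -0.3, -2.7]
opening: 0.0295
grasp pt [0.4749 0.0117 0.159 ] toolx [ 0.003  0.001 -1.   ] jaw y [-0.    -1.    -0.001] z [-1.     0.    -0.003]
clock 51.42 TCP shift [0.017  0.0001 0.001 ] rot [-0.01 -0.2   0.06] F [-0.4 -0.3 -2.7] open 0.0295
18 (array([0.47365723, 0.01129681]), np.float64(0.04465755774893701))
```

CellB sits at (0.4737, 0.0113), as expected. Lower the cap.

```bash
python3 -m inch '[0.003,0,0.001,0,-0.2,0,0, 0.004,0,0,0,0,0,0, 0.004,0,0,0,0,0,0, 0,0,0,0,0,0,0]'
python3 - <<'E'
from meas import *
go((.4735,.0115,.142))
E
```

```text
clock: 51.98
tool_pos: [0.4733, 0.0116, 0.3066]
orientation: [-106.8, 89.9, 73.2]
force: [-0.2, -0.3, -3.5]
opening: 0.0296
grasp pt [0.4734 0.0118 0.1476] toolx [ 0.     0.001 -1.   ] jaw y [ 0.    -1.    -0.001] z [-1. -0. -0.]
clock 51.98 TCP shift [ 0.0056  0.0001 -0.0002] rot [ 0.01 -0.02  0.08] F [-0.2 -0.3 -3.5] open 0.0296
```

```bash
python3 -m inch '[0.003,0,0,0,0,0,0, 0.003,0,0,0,0,0,0, 0.001,0,0,0,0,0,0, 0.001,0,0,0,0,0,0]'
python3 - <<'E'
from meas import *
go((.4735,.0115,.142))
E
```

```text
clock: 52.48
tool_pos: [0.4737, 0.0117, 0.3012]
orientation: [-161.1, 89.9, 19.0]
force: [-6.8, 2.0, 10.3]
opening: 0.0293
grasp pt [0.4741 0.0118 0.1422] toolx [ 0.002  0.001 -1.   ] jaw y [ 0.001 -1.    -0.001] z [-1.    -0.001 -0.002]
clock 52.48 TCP shift [0.0002 0.0002 0.0002] rot [ 0.09 -0.12  0.04] F [-6.8  2.  10.3] open 0.0293
```

```bash
python3 -m inch '[0,0,0,0,0,0,0.0876, 0,0,0,0,0,0,0.0876, 0,0,0,0,0,0,0.0876, 0,0,0,0,0,0,0.0876, 0,0,0,0,0,0,0.0876, -0.02,0,0,0,0,0,0.0876, -0.04,0,0,0,0,0,0.0876, -0.05,0,0,0,0,0,0.0876, -0.03,-0.02,0,0,0,0,0.0876, 0,-0.04,0,0,0,0,0.0876, 0,-0.04,0,0,0,0,0.0876, 0,-0.02,0,0,0,0,0.0876, 0,0,0,0,0,0,0.0876, 0,0,0,0,0,0,0.0876, 0,0,0,0,0,0,0.0876]'
python3 - <<'E'
from meas import *
go((.4735,.0115,.142))
o,s=snap('wrist','k_wrist')
N={'grip':((.473,.012),.160,.03),'capfl':((.473,.012),.105,.055),'cellBfl':((.473,.012),.069,.055),'botB':((.668,.066),.115,.02),'botA':((.681,-.081),.115,.02)}
meas(o,s,N)
for n in('side','scene'):
    o,s=snap(n,'k_'+n);print(n);meas(None,s,N)
E
```

```text
clock: 54.35
tool_pos: [0.4734, 0.1339, 0.4462]
orientation: [-160.9, 89.8, 19.1]
force: [-0.3, 0.7, 0.5]
opening: 0.0875
grasp pt [0.4739 0.134  0.2872] toolx [ 0.003  0.001 -1.   ] jaw y [ 0.    -1.    -0.001] z [-1.    -0.    -0.003]
clock 54.35 TCP shift [0.145  0.1225 0.0003] rot [ 0.   -0.18  0.06] F [-0.3  0.7  0.5] open 0.0875
grip 980 [0.4744 0.013  0.16  ] mec [0.4738 0.0122] 0.0149
capfl 2485 [0.4806 0.0205 0.1066] mec [0.4736 0.0121] 0.0452
cellBfl 506 [0.4934 0.0407 0.0689] mec [0.4802 0.0221] 0.0427
botB 329 [0.6609 0.0664 0.1147] mec [0.6647 0.0658] 0.0108
botA few
side
grip 100 [0.4715 0.0151 0.1602] mec [0.4696 0.0129] 0.0174
capfl 355 [0.479  0.0278 0.1064] mec [0.47   0.0138] 0.047
cellBfl 343 [0.4826 0.0334 0.0697] mec [0.4716 0.0156] 0.0451
botB 67 [0.6633 0.0688 0.115 ] mec [0.6626 0.0675] 0.012
botA 50 [ 0.679  -0.0786  0.1152] mec [ 0.6787 -0.078 ] 0.0103
scene
grip 85 [0.4728 0.0087 0.159 ] mec [0.472  0.0108] 0.0159
capfl 354 [ 0.4828 -0.0043  0.1059] mec [0.4707 0.0089] 0.0459
cellBfl 311 [ 0.4855 -0.008   0.0684] mec [0.4726 0.0071] 0.0452
botB 52 [0.6647 0.0627 0.1142] mec [0.6639 0.064 ] 0.0108
botA 65 [ 0.6807 -0.0847  0.1144] mec [ 0.6799 -0.0834] 0.0116
```

View pics/k_side.png

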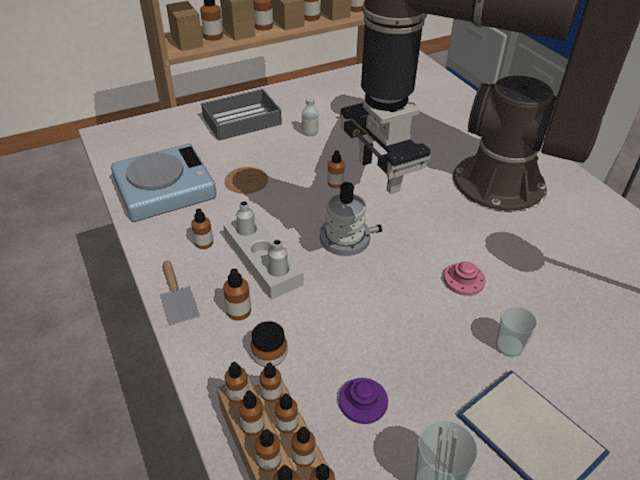

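View pics/k_scene.png

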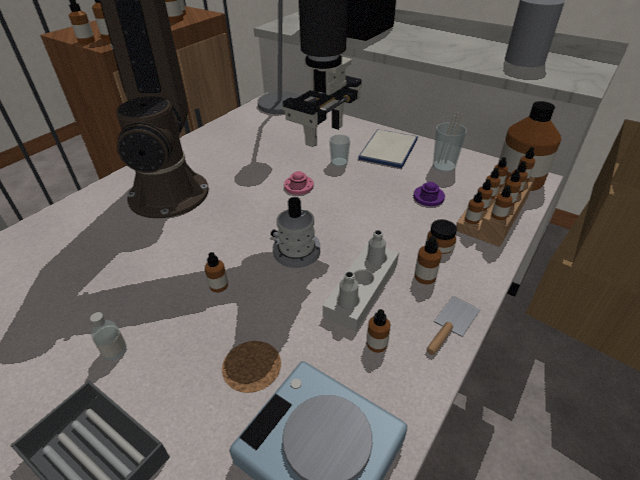

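```bash
python3 -c "
from plant import ctrl
print(ctrl.close_job(), ctrl.get_obs()['clock'])"
```

```text
the job is handed in; nothing more can be done
the job is handed in; nothing more can be done
```

I finished the job and handed it in at about 54.5 s. There were two cells and two bottles in this start.

**Filter:** I lifted the end cap off and rested it upright on the cork mat. I then stacked both cells on the spigot, each lowered until it made contact at its seated height, and put the cap back on top.

**Bottles:** Both stand upright in the two end pockets of the block.

**Last checks:**
- **Stack heights:** The top of the cap's grip read 0.160 m, which matches the expected 0.092 + 0.068. The upper cell's flange top read 0.069 m, also as expected.
- **Bottle tops:** The side and scene cameras put both at about 0.115 m, so they sit on the pocket floors. The wrist camera only saw one of them.
- **Glassware:** The amber and glass ware looks upright and unmoved in the last pictures; I did not measure it.
- **Disagreement:** The fixed cameras differ from each other by up to about 7 mm in y. They also read 1–4 mm short of the wrist camera in x. I used the wrist camera for every position except the first pass at one bottle and the mat. The contact forces and heights bear it out.

I saw no part get knocked aside during the run.

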